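# Tuck the tea canister into the rail corner and snap its lid shut

## Robot

A 6-joint arm with a two-finger parallel gripper is mounted at the origin on the work surface. World frame = base frame: x ahead of the robot, y to its left, z up, the work surface at z = 0. Lengths are in mm, angles in rad, forces in N, time in s.
With the tool pointing down it reaches from about 400 to 925 mm from the base axis. Payload 12.5 kg.
Tool frame: the origin (TCP) lies at the very end of the fingers, on their centre line; the grasp point (between the pads) lies 19 mm behind it (env.grip_point_offset is the distance from the TCP to the grasp point, in mm); z points along the fingers, y is the direction in which the jaws open and shut (so a half turn about z gives the same grasp; the last joint's range is limited). The gripper opens to 95 mm and grips with 3 to 60 N. Pads are 20 mm wide; open, the fingers measure 119 mm over their backs; the gripper's body (75 mm by 180 mm) begins 59 mm behind the grasp point.
Start: joints at [-1.234, 0.491, 1.559, -0, 1.092, -0.106], TCP at [267.819, -564.73, 214.661] pointing down, gripper open.
Joint ranges: [-3.1, 3.1], [-0.84, 2.19], [0.05, 2.79], [-1.13, 4.28], [0.06, 2.93], [-2.69, 2.69]. Speed limits (rad/s): [2.22, 2.22, 2.79, 3.14, 3.14, 3.14].

## Interface

Orientations are given as [roll, pitch, yaw] about the fixed x, y, z axes, in that order (R = Rz(yaw) Ry(pitch) Rx(roll)).
In Python, from cell import env gives the robot as it stands.
- The arm moves only by the tool drive_tool, never from a script. Its argument "commands" is a list of rows, each an object of numbers: "dx", "dy", "dz": the shift along the world's x, y, z in mm; "yaw": the turn about the world's z in degrees. In form: [{"dx": .., "dy": .., "dz": .., "yaw": ..}, ...]. A call has 1 to 5 rows; each row shifts and turns the commanded pose from where the row before left it; what a row does not reach is not made up. A row lasts 1/12 s, in which the tool goes at most 41.7 mm and 7.16 degrees, less where a joint would pass 70% of its speed; a pose out of reach is approached as far as the arm can. A call with a gripper value outside its range is refused whole. "grip" is the opening, from 0 (shut) to 1 (fully open), set as the call begins (left out, the last holds). The fingers move at their own pace and stop on an object; the grip force is fixed at half the most. Time passes only in rows, so rows that do not move let the fingers close. It gives the time, the measured TCP pose, the force and the opening at its end, in the units of the state.
- env.state(): the state, without advancing time (a new reading comes with each control period).
- env.read_camera(name): name is "side" or "top" or "wrist"; returns the picture (384x512x3 uint8, red, green, blue); there is no depth.
- env.calibration(name): a dict with "intrinsics" (3x3 intrinsics, pixels), "dist_coeffs" ([k1, k2, p1, p2, k3] as OpenCV has them; the pictures are not rectified), "rvec" (rotation vector, rad) and "tvec" (3), from world to camera coordinates, as OpenCV has them. Camera axes: x right, y down, z forward; pixel columns grow to the right and rows downward; lengths in mm; the calibration is good to about 2 mm. A picture is of the moment at which its call begins: read the wrist's pose just before it. calibration takes no time and is no camera call; for the wrist camera it gives the pose at the moment of the call.
- env.job_done(): hands the job in, once; it reports no verdict.
Trained networks look in the newest picture that a camera, given by its name, has taken for a name from the list of things; names that differ only in an ending like _2 or _b are one class to them, and where a whole thing is asked for, a point or a joint stands for the part that bears it (a point fixed in the world has none). Each returns a list of dicts, best first, with "conf" (0 to 1); they miss things now and then, are a little off and sometimes report something else, mostly with a low value. They report only what shows in the picture. A call takes as long as a camera call.
- env.trace(query, camera): "pixels" (384x512 bool, what is visible of it) and "pixel" ([column, row] in pixels, amid what is visible of it).
- env.place_of(query, camera): "pixel" ([column, row] in pixels: a listed point, or the origin of a listed thing).
The state is a dict: "t": time; "joints": joint angles; "qvel": joint speeds; "tau": joint torques, N m; "eef_pos": TCP position; "tcp_rot": TCP orientation; "ft_force": force on the tool from outside, world axes, zero at the start; "moment": the same for the moment, N m; "opening": opening from 0.0 (shut) to 1.0 (fully open).
Only numpy, scipy, OpenCV 4.12 (cv2) and the standard library are available. Lean on these libraries where they do the work, as an engineer would, in place of code of your own. Each camera call takes 0.05 s, during which the arm holds its last target.

## Task

First slide the open tea canister along the cupboard top, standing on its base and with its lid still up, until it sits square and flush against both aluminium rails in their corner under the wire shelf. Then press its lid down until the latch snaps and holds it shut, leaving the canister flush in the corner. Leave everything else where it stands, and do not lift or tip the canister.

Things in the scene. Friction and masses are not known exactly. Their poses are not given: they have to be found in the camera images.
- corner: Fixed: two aluminium rails in an L (12 mm thick, 25 mm high) on the top. Origin: the inner corner of the L, at the top's surface. The back rail's inner face is the plane x = 0 (y from -200 to +12 mm); the side rail's inner face is the plane y = 0 (x from -130 to 0 mm). The canister belongs inside, at x < 0, y < 0; +x points roughly away from the robot.
- shelf_front (a point): Middle of the front rod of a fixed steel wire shelf, part of the rails' body with the same axes: 45 mm in front of the back rail's face. Rods 6 mm thick along y, underside 175 mm above the top; the shelf spans x from -3 to +123 mm and y from -135 to +135 mm of this point, on two 10 mm posts at x = +115, y = -130 and +130 mm. It hangs over the far half of the seated canister.
- canister: Loose green tea tin, 90 mm (x) by 110 mm (y) by 62 mm high without lid, 0.4 kg, too wide to grasp. Origin: centre of its underside. The face at x = -45 mm (hinge, yellow patch) looks to the robot, that at x = +45 mm (latch) goes against the back rail, that at y = +55 mm against the side rail. A catch sticks out 4 mm from the latch face at 48 to 54 mm height, clear above the rail.
- lid (a joint): Lid angle (rad), 0 shut, 0.65 to 1 at the start. Green plate 96 mm long from the hinge, 112 mm wide, 5 mm thick, hinged on the canister's near top edge: when open its outer face looks up and to the robot, and is pressed away and down. A light spring (1 N at the free edge) lifts it unless latched; the latch snaps in the last 0.06 rad and needs 5 to 10 N on the lid's far half.
- lid_hinge (a point): On the lid's hinge line, in the middle: at x = -45 mm, z = 62.5 mm in the canister's frame. The hinge line runs along the canister's y axis.
- lid_edge (a point): Middle of the lid's free edge on its outer (upper) face, 95.5 mm from the hinge; 67.5 mm above the canister's base when shut.
- spoon_holder: Bystander, loose: stainless teaspoon holder, a beaker 66 mm across, 100 mm high, spoons to 140 mm. Origin: centre of its underside.
- saucer: Bystander, loose: green glass saucer, 140 mm across, 18 mm high. Origin: centre of its underside.
- cup: Bystander, loose: orange melamine cup, 76 mm across, 75 mm high. Origin: centre of its underside.
- opener: Bystander, loose: blue plastic bottle opener shaped like a fish, lying flat, 100 mm long along its x (from -34 to +65 mm), 44 mm wide, 11 mm thick. Origin: on its underside in the fish's head.
- sugar_jar: Bystander, loose: glass sugar jar with wooden lid, 72 mm across, 100 mm high. Origin: centre of its underside.
- soap: Bystander, loose: green soap bottle, 56 mm across, 150 mm high. Origin: centre of its underside.

How it is judged:
By the outcome, as a careful person would: the job done as asked, in the order asked, and still so for the second after the job is handed in, with the robot touching nothing.
It also fails if it takes over 69 s, if anything falls off the work surface, if the arm or the gripper's body presses on something with over 40 N, if the wrist force passes 120 N, or if a joint passes its speed limit or range.

## Working session

There is one attempt and no reset: what is moved stays moved. The work goes in short steps, Python scripts to look and compute and a tool call to move; the robot and the scene stay as the last step left them, time stands still between calls to the robot, and variables do not carry over. Pictures are saved under pics/ and viewed, and the job is handed in when it is done.

Besides the shell and the picture viewer there is one more tool, called after "Call:" as name(argument=value, ...) on one line, values as JSON. drive_tool: Moves the arm, as the interface text tells. Its arguments: {"type":"object","properties":{"commands":{"type":"array"},"grip":{"type":"number"}},"required":["commands"]}

```bash
ls; mkdir -p pics; cat > h.py <<'E'
import numpy as np, cv2
from cell import env
def cal(n):
    c=env.calibration(n); return [np.array(c[k],float) for k in("intrinsics","dist_coeffs","rvec","tvec")]
def ray(n,px,c=None):
    K,d,r,t=c or cal(n)
    u=cv2.undistortPoints(np.array([[px]],float),K,d)[0,0]
    R=cv2.Rodrigues(r)[0]; t=t.reshape(3)
    return -R.T@t, R.T@np.array([u[0],u[1],1.])
def onz(n,px,z,c=None):
    o,v=ray(n,px,c); return o+v*(z-o[2])/v[2]
def proj(n,P,c=None):
    K,d,r,t=c or cal(n)
    return cv2.projectPoints(np.array(P,float).reshape(-1,3),r,t,K,d)[0][:,0]
def tri(obs):
    A=np.zeros((3,3));b=np.zeros(3)
    for o,v in obs:
        v=v/np.linalg.norm(v);M=np.eye(3)-np.outer(v,v);A+=M;b+=M@o
    return np.linalg.solve(A,b)
def save(n,f):
    im=env.read_camera(n); cv2.imwrite('pics/'+f,cv2.cvtColor(im,cv2.COLOR_RGB2BGR)); return im
E
python3 - <<'E'
from h import *
for n in("side","top","wrist"):
    save(n,n+'0.png')
print(env.state())
for n in("side","top"):
  for q in("corner","shelf_front","canister","lid_hinge","lid_edge"):
    r=env.place_of(q,n); print(n,q,[(np.round(x["pixel"],1).tolist(),round(x["conf"],2)) for x in r[:2]])
E
```

```text
pics
{'t': 0.15, 'joints': array([-1.23354732e+00,  4.91444757e-01,  1.55929844e+00,  1.06433184e-05,
        1.09172504e+00, -1.05596855e-01]), 'qvel': array([-0.00043601, -0.00254032, -0.00264295, -0.00098696, -0.00026049,
        0.00102203]), 'tau': array([ 7.32114277e-04, -6.12897205e+01, -2.58276755e+01,  6.91888249e-02,
        4.73702000e-02, -9.55655446e-05]), 'eef_pos': array([ 267.78592275, -564.52980862,  214.1850864 ]), 'tcp_rot': array([-3.14072294e+00, -1.01675569e-04,  4.42840904e-01]), 'ft_force': array([0.20911822, 0.48062036, 0.06815309]), 'moment': array([-0.03162491,  0.00349873,  0.02782656]), 'opening': 1.001235841902443}
side corner [([223.7, 210.8], 0.64)]
side shelf_front [([248.0, 150.3], 0.68)]
side canister [([268.5, 200.8], 0.96), ([221.0, 212.4], 0.28)]
side lid_hinge [([285.7, 186.2], 0.65)]
side lid_edge [([268.1, 165.9], 0.87)]
top corner [([274.7, 144.9], 0.73), ([322.2, 173.4], 0.39)]
top shelf_front [([312.9, 146.8], 0.76)]
top canister [([320.3, 171.8], 0.68)]
top lid_hinge [([324.7, 184.9], 0.72), ([381.9, 208.0], 0.47)]
top lid_edge [([327.4, 162.6], 0.63)]
```

View pics/side0.png

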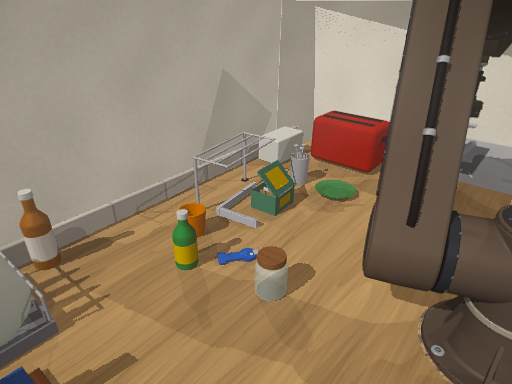

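View pics/top0.png

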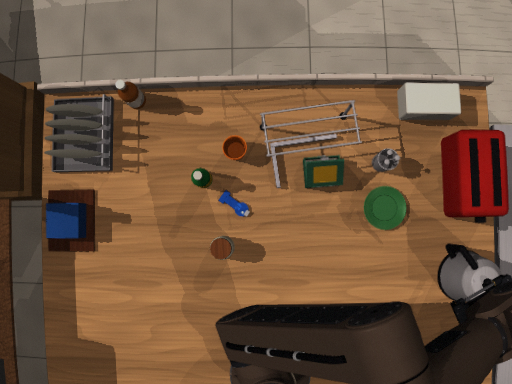

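View pics/wrist0.png

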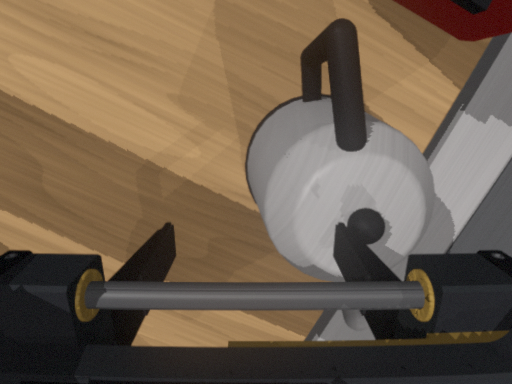

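```bash
python3 - <<'E'
from h import *
cs,ct=cal("side"),cal("top")
S=dict(corner=[223.7,210.8],shelf=[248,150.3],can=[268.5,200.8],hinge=[285.7,186.2],edge=[268.1,165.9])
T=dict(corner=[274.7,144.9],shelf=[312.9,146.8],can=[320.3,171.8],hinge=[324.7,184.9],edge=[327.4,162.6])
for k in S:
    a,b=ray("side",S[k],cs),ray("top",T[k],ct)
    print(k,tri([a,b]).round(1))
print("z0",[(k,onz("side",S[k],0,cs).round(1),onz("top",T[k],0,ct).round(1)) for k in("corner","can")])
print(ray("side",[256,192],cs)[0],ray("top",[256,192],ct)[0],cs[0],ct[0])
E
```

```text
corner [726.4 -30.9   5.5]
shelf [ 699.8 -128.6  180.8]
can [ 645.4 -167.3   11.1]
hinge [ 594.9 -175.1   77.7]
edge [ 660.1 -176.4  125.6]
z0 [('corner', array([729. , -39.7,   0. ]), array([730.7, -28.1,   0. ])), ('can', array([ 661.4, -180.1,    0. ]), array([ 642.3, -171.6,    0. ]))]
[ 57.94978938 638.12642466 574.56544863] [ 494.35611431    7.8285245  1548.91881281] [[357.4597033    0.         249.44972821]
 [  0.         357.4597033  195.39624951]
 [  0.           0.           1.        ]] [[490.15550299   0.         260.32166837]
 [  0.         490.15550299 188.78117922]
 [  0.           0.           1.        ]]
```

The side view shows the canister at about (270,195) with its lid up and the rails at (235,205). In the top view the canister is at (324,172), the corner at (272,150), and the spoon holder to its right at (387,160). I'll bring the wrist camera over for a closer look.

Call:
drive_tool(commands=[{"dx": 0, "dy": 20, "dz": 35}, {"dx": 10, "dy": 35, "dz": 20}, {"dx": 15, "dy": 35, "dz": 15}, {"dx": 15, "dy": 35, "dz": 15}, {"dx": 15, "dy": 35, "dz": 15}], grip=0)

```text
invalid input
```

Call:
drive_tool(commands=[{"dx": 20, "dy": 35, "dz": 10, "yaw": -3}, {"dx": 20, "dy": 35, "dz": 10, "yaw": -3}, {"dx": 20, "dy": 35, "dz": 10, "yaw": -3}, {"dx": 20, "dy": 35, "dz": 10, "yaw": -3}, {"dx": 20, "dy": 35, "dz": 0}])

```text
invalid input
```

Call:
drive_tool(commands=[{"dx": 25, "dy": 20, "dz": 0}, {"dx": 25, "dy": 15, "dz": 0}, {"dx": 25, "dy": 0, "dz": 0}, {"dx": 0}, {"dx": 0}])

```text
invalid input
```

```bash
python3 - <<'E'
from h import *
s=env.state();print(s["t"],s["eef_pos"],s["tcp_rot"],s["opening"])
c=cal("wrist"); print(ray("wrist",[256,192],c))
save("wrist","wrist1.png"); save("top","top1.png");save("side","side1.png")
E
```

```text
0.65 [ 267.82293941 -564.74839374  214.68346821] [3.14144721e+00 3.91409734e-05 4.42813544e-01] 1.0023141415633363
(array([ 342.84396781, -530.67488935,  384.96688655]), array([-0.26122909, -0.13010407, -0.95649105]))
```

View pics/wrist1.png

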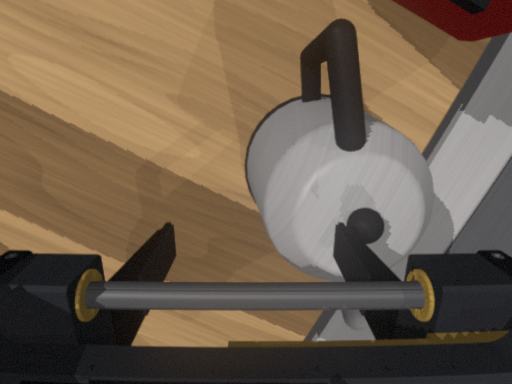

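View pics/side1.png

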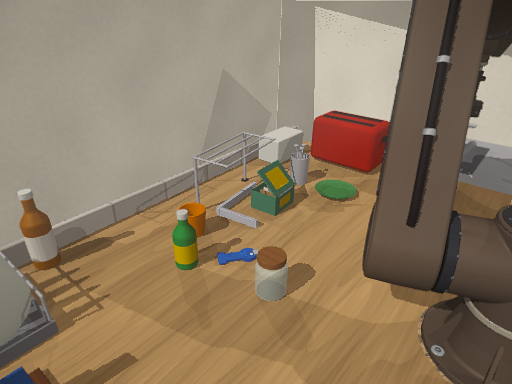

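Call:
drive_tool(commands=[{"dx": 0, "dy": 20, "dz": 35, "yaw": 0}, {"dx": 15, "dy": 30, "dz": 20, "yaw": 0}, {"dx": 20, "dy": 30, "dz": 15, "yaw": 0}, {"dx": 20, "dy": 30, "dz": 15, "yaw": 0}, {"dx": 20, "dy": 30, "dz": 15, "yaw": 0}], grip=0)

```text
t: 1.22
eef_pos: [343.2, -423.3, 315.6]
tcp_rot: [3.141, -0.0, 0.442]
ft_force: [0.5, -0.5, 1.4]
opening: 0.705
```

Call:
drive_tool(commands=[{"dx": 25, "dy": 30, "dz": 10, "yaw": -3}, {"dx": 25, "dy": 30, "dz": 10, "yaw": -3}, {"dx": 25, "dy": 30, "dz": 0, "yaw": -3}, {"dx": 25, "dy": 30, "dz": 0, "yaw": -3}, {"dx": 25, "dy": 30, "dz": 0, "yaw": 0}])

```text
t: 1.63
eef_pos: [468.7, -273.0, 335.1]
tcp_rot: [3.141, -0.0, 0.23]
ft_force: [0.6, -1.2, 0.6]
opening: 0.353
```

Call:
drive_tool(commands=[{"dx": 30, "dy": 25, "dz": 0, "yaw": 0}, {"dx": 30, "dy": 25, "dz": 0, "yaw": 0}, {"dx": 30, "dy": 25, "dz": 0, "yaw": 0}, {"dx": 30, "dy": 20, "dz": 0, "yaw": 0}, {"dx": 20, "dy": 15, "dz": 0, "yaw": 0}])

```text
t: 2.05
eef_pos: [609.9, -162.5, 334.5]
tcp_rot: [-3.142, -0.0, 0.235]
ft_force: [-0.3, -0.3, 0.7]
opening: 0.027
```

```bash
python3 - <<'E'
from h import *
s=env.state();print(s["t"],s["eef_pos"],s["tcp_rot"],s["opening"])
c=cal("wrist"); print(ray("wrist",[256,192],c))
save("wrist","wrist2.png")
E
```

```text
2.05 [ 609.86881676 -162.49891775  334.48881681] [-3.14155645e+00 -3.33747283e-04  2.34817449e-01] 0.026709750346683814
(array([ 690.49798228, -144.52717404,  504.81555007]), array([-0.28230927, -0.07314115, -0.95655355]))
```

View pics/wrist2.png

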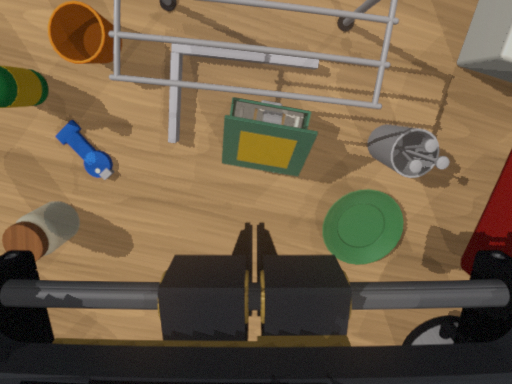

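The wrist view shows the canister at (268,140), the rails' inner corner near (180,60), the shelf rods above and the spoon holder at (405,150). Next I'll measure them.

```bash
python3 - <<'E'
from h import *
cs={n:cal(n) for n in("side","top","wrist")}
for n in ("wrist","top","side"): save(n,n+"3.png")
obs={}
for q in("corner","shelf_front","canister","lid_hinge","lid_edge","spoon_holder"):
    for n in cs:
        r=env.place_of(q,n)
        if r and r[0]["conf"]>.4:
            obs.setdefault(q,{})[n]=r[0]["pixel"]; 
    o=obs.get(q,{})
    print(q,{n:np.round(p,1).tolist() for n,p in o.items()})
    if len(o)>1: 
        P=tri([ray(n,p,cs[n]) for n,p in o.items()]); print("   ",P.round(1),{n:(proj(n,P,cs[n])[0]-p).round(1).tolist() for n,p in o.items()})
    if q in("corner","canister","spoon_holder"): print("    z0",{n:onz(n,p,0,cs[n]).round(1).tolist() for n,p in o.items()})
im=cv2.imread("pics/wrist3.png")
cv2.imwrite("pics/w3crop.png",cv2.resize(im[30:190,140:340],None,fx=4,fy=4,interpolation=cv2.INTER_CUBIC)[:600])
E
```

```text
corner {'side': [216.7, 214.0], 'top': [275.7, 147.5], 'wrist': [179.9, 54.1]}
    [728.2 -21.4  -2.1] {'side': [3.1, -0.2], 'top': [-3.1, -1.7], 'wrist': [2.1, -0.1]}
    z0 {'side': [732.2, -12.2, 0.0], 'top': [722.2, -31.1, 0.0], 'wrist': [727.2, -18.8, 0.0]}
shelf_front {'side': [250.7, 151.9], 'top': [315.9, 147.9], 'wrist': [247.5, 92.9]}
    [ 695.9 -136.2  174.9] {'side': [1.5, -0.1], 'top': [-1.6, -0.7], 'wrist': [1.7, -0.9]}
canister {'side': [269.6, 205.3], 'top': [321.5, 173.7], 'wrist': [263.7, 135.1]}
    [ 640.5 -171.    -4.8] {'side': [2.3, -0.1], 'top': [-1.5, -1.2], 'wrist': [0.4, -1.2]}
    z0 {'side': [641.0, -159.2, 0.0], 'top': [636.2, -175.3, 0.0], 'wrist': [638.9, -170.5, 0.0]}
lid_hinge {'side': [286.5, 189.5], 'wrist': [262.4, 170.4]}
    [ 595.2 -178.4   64.6] {'side': [-0.5, 0.1], 'wrist': [0.5, 1.0]}
lid_edge {'side': [270.7, 166.5], 'wrist': [273.7, 129.2]}
    [ 658.9 -176.   123.9] {'side': [-1.2, 0.1], 'wrist': [1.3, 2.8]}
spoon_holder {'side': [297.5, 181.5], 'top': [379.2, 163.0], 'wrist': [385.0, 140.4]}
    [ 672.5 -365.3   -4.3] {'side': [-0.5, 0.2], 'top': [0.3, -1.2], 'wrist': [-0.9, 3.0]}
    z0 {'side': [667.6, -360.6, 0.0], 'top': [668.1, -363.0, 0.0], 'wrist': [677.6, -363.2, 0.0]}
```

View pics/w3crop.png

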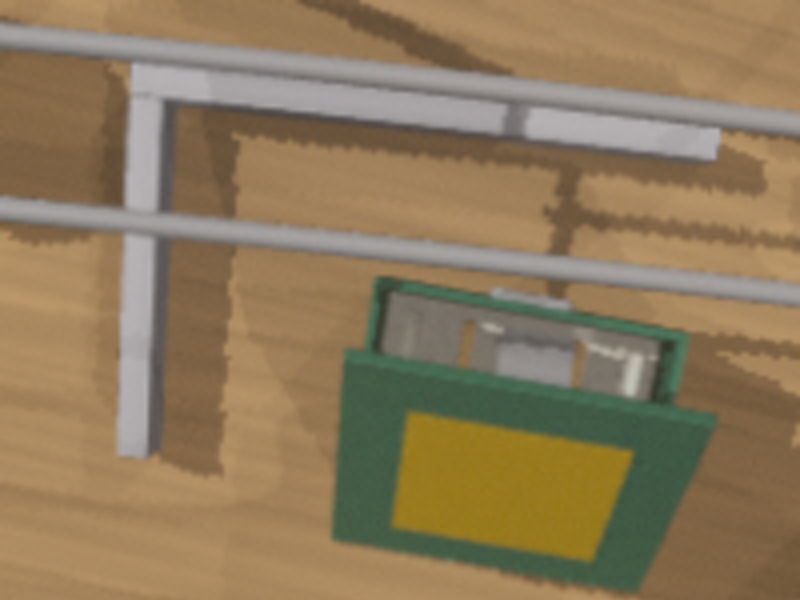

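```bash
python3 - <<'E'
from h import *
c=cal("wrist")
f=lambda x,y,z: onz("wrist",[140+x/4,30+y/4],z,c)
a=f(165,98,25);b=f(716,158,25);d=f(150,457,25)
print("corner",a.round(1),"back end",b.round(1),"side end",d.round(1))
u=b-a;print(np.hypot(*u[:2]),np.degrees(np.arctan2(u[0],-u[1])))
u=a-d;print(np.hypot(*u[:2]),np.degrees(np.arctan2(u[1],u[0])))
l,r=f(376,278,62),f(688,334,62);print("can far",l.round(1),r.round(1));u=r-l;print(np.hypot(*u[:2]),np.degrees(np.arctan2(u[0],-u[1])))
l2,r2=f(333,540,64),f(638,592,64);print("hinge",l2.round(1),r2.round(1));u=r2-l2;print(np.hypot(*u[:2]),np.degrees(np.arctan2(u[0],-u[1])))
print("centre",((l+r+l2+r2)/4).round(1), ((l+r-l2-r2)/2))
el,er=[140+346/4,30+350/4],[140+716/4,30+415/4]
for z in (118,122,126,130): 
  p,q=onz("wrist",el,z,c),onz("wrist",er,z,c);print(z,p.round(1),q.round(1),np.linalg.norm(p-q))
E
```

```text
corner [721.7 -31.5  25. ] back end [ 747.7 -228.7   25. ] side end [593.2 -48.2  25. ]
198.92477805190538 7.5157603954463585
129.48387339456448 7.400718311937759
can far [ 678.7 -120.7   62. ] [ 685.6 -229.3   62. ]
108.83454667967735 3.6388079193231326
hinge [ 586.7 -125.3   64. ] [ 593.6 -236.9   64. ]
111.8754309752486 3.53164499765641
centre [ 636.2 -178.    63. ] [92.07548316  6.13752896 -2.        ]
118 [ 657.4 -119.7  118. ] [ 664.7 -234.   118. ] 114.57154074516934
122 [ 657.7 -120.   122. ] [ 665.  -233.1  122. ] 113.38712314319659
126 [ 658.  -120.2  126. ] [ 665.2 -232.2  126. ] 112.20270554122389
130 [ 658.3 -120.5  130. ] [ 665.5 -231.3  130. ] 111.01828793925117
```

```bash
python3 - <<'E'
from h import *
c=cal("wrist")
im=cv2.imread("pics/wrist3.png")
cv2.imwrite("pics/w3spoon.png",cv2.resize(im[100:200,350:470],None,fx=5,fy=5,interpolation=cv2.INTER_CUBIC))
for p in([413,168],[443,162],[432,145],[368,140],[395,150]): print(p,[onz("wrist",p,z,c).round(0)[:2].tolist() for z in(0,100,130)])
E
```

```text
[413, 168] [[641.0, -430.0], [650.0, -374.0], [653.0, -357.0]]
[443, 162] [[663.0, -476.0], [668.0, -411.0], [669.0, -392.0]]
[432, 145] [[685.0, -447.0], [685.0, -388.0], [686.0, -370.0]]
[368, 140] [[667.0, -341.0], [671.0, -302.0], [672.0, -291.0]]
[395, 150] [[662.0, -390.0], [667.0, -342.0], [669.0, -327.0]]
```

View pics/w3spoon.png

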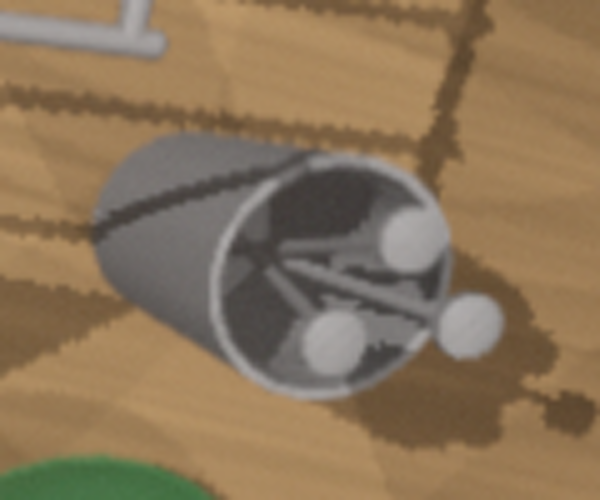

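Call:
drive_tool(commands=[{"dx": -4, "dy": -32, "dz": -10, "yaw": -4}, {"dx": -4, "dy": -32, "dz": -25, "yaw": -4}, {"dx": -4, "dy": -32, "dz": -30, "yaw": 0}, {"dx": 0, "dy": 0, "dz": -30, "yaw": 0}, {"dx": 0, "dy": 0, "dz": -30, "yaw": 0}])

```text
t: 3.57
eef_pos: [595.5, -260.7, 209.9]
tcp_rot: [3.141, -0.0, 0.091]
ft_force: [0.9, 1.0, -0.3]
opening: 0.005
```

Call:
drive_tool(commands=[{"dx": 0, "dy": 0, "dz": -30, "yaw": 0}, {"dx": 0, "dy": 0, "dz": -20, "yaw": 0}, {"dx": 0, "dy": 0, "dz": -10, "yaw": 0}, {"dx": 0, "dy": 0, "dz": 0, "yaw": 0}])

```text
t: 3.9
eef_pos: [595.4, -258.7, 149.2]
tcp_rot: [-3.14, 0.003, 0.094]
ft_force: [-0.1, 0.7, 0.0]
opening: 0.005
```

```bash
python3 - <<'E'
from h import *
s=env.state();print(s["t"],s["eef_pos"],s["tcp_rot"],s["opening"])
save("side","side4.png");save("wrist","wrist4.png")
E
```

```text
3.9 [ 595.36885272 -258.67228594  149.18605755] [-3.13967391e+00  2.91129954e-03  9.36927018e-02] 0.005205018720544799
```

View pics/wrist4.png

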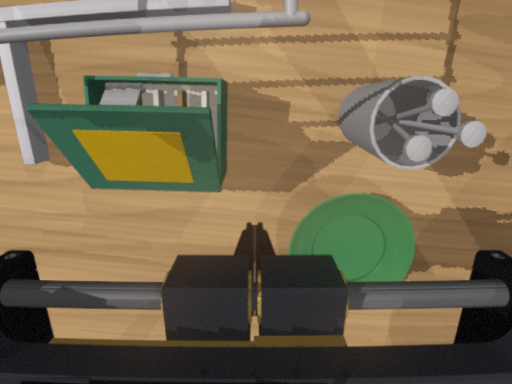

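View pics/side4.png

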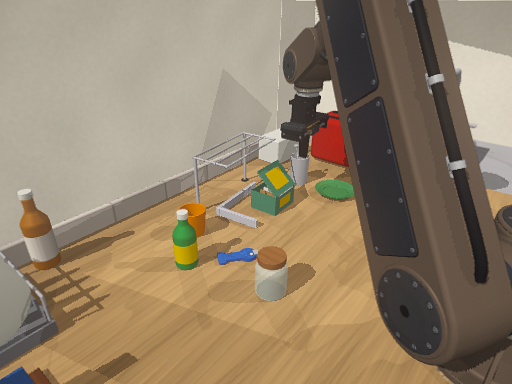

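The canister's right face is at column 222 and the closed fingers are at column 255, so there is a gap. The spoons are clear too, so I'll descend.

Call:
drive_tool(commands=[{"dx": 2, "dy": 0, "dz": -35, "yaw": 0}, {"dx": 0, "dy": 0, "dz": -35, "yaw": 0}, {"dx": 0, "dy": 0, "dz": -29, "yaw": 0}, {"dx": 5, "dy": 2, "dz": 0, "yaw": 0}, {"dx": 10, "dy": 4, "dz": 0, "yaw": 0}])

```text
t: 4.42
eef_pos: [613.4, -253.3, 53.2]
tcp_rot: [-3.141, 0.0, 0.093]
ft_force: [0.4, 0.1, 0.4]
opening: 0.006
```

Call:
drive_tool(commands=[{"dx": 12, "dy": 2, "dz": 0, "yaw": 0}, {"dx": 0, "dy": 3, "dz": 0, "yaw": 0}, {"dx": 0, "dy": 3, "dz": 0, "yaw": 0}, {"dx": 0, "dy": 2, "dz": 0, "yaw": 0}])

```text
t: 4.75
eef_pos: [625.6, -242.6, 54.0]
tcp_rot: [3.14, -0.002, 0.094]
ft_force: [-0.1, -0.6, -0.3]
opening: 0.003
```

```bash
python3 - <<'E'
from h import *
s=env.state();print(s["t"],s["eef_pos"],s["tcp_rot"],s["ft_force"])
save("wrist","wrist5.png")
E
```

```text
4.75 [ 625.55934559 -242.57812846   54.03263531] [ 3.14040771e+00 -1.70770763e-03  9.43103977e-02] [-0.09182028 -0.60176604 -0.32766593]
```

View pics/wrist5.png

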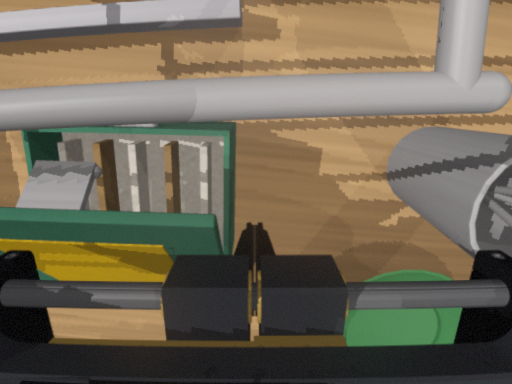

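Call:
drive_tool(commands=[{"dx": 0, "dy": 4, "dz": -2, "yaw": 0}, {"dx": 0, "dy": 5, "dz": -1, "yaw": 0}, {"dx": 0, "dy": 5, "dz": 0, "yaw": 0}, {"dx": 0, "dy": 5, "dz": 0, "yaw": 0}, {"dx": 0, "dy": 5, "dz": 0, "yaw": 0}])

```text
t: 5.22
eef_pos: [625.0, -218.6, 49.3]
tcp_rot: [3.141, 0.0, 0.094]
ft_force: [0.6, -4.0, 1.2]
opening: 0.004
```

Call:
drive_tool(commands=[{"dx": 0, "dy": 4, "dz": 0, "yaw": 0}, {"dx": 0, "dy": 3, "dz": 0, "yaw": 0}, {"dx": 0, "dy": 2, "dz": 0, "yaw": 0}])

```text
t: 5.47
eef_pos: [625.0, -209.5, 49.3]
tcp_rot: [3.142, 0.0, 0.094]
ft_force: [-0.6, -3.6, 0.5]
opening: 0.008
```

```bash
python3 - <<'E'
from h import *
s=env.state();print(s["t"],s["eef_pos"],s["tcp_rot"],s["ft_force"])
save("wrist","wrist6.png");save("top","top6.png")
im=cv2.imread("pics/top6.png");cv2.imwrite("pics/top6c.png",cv2.resize(im[100:240,240:420],None,fx=4,fy=4,interpolation=cv2.INTER_CUBIC))
E
```

```text
5.4667 [ 625.04160759 -209.50641321   49.28189165] [3.14152699e+00 7.37511149e-05 9.40594227e-02] [-0.63894445 -3.63119446  0.49813162]
```

View pics/wrist6.png

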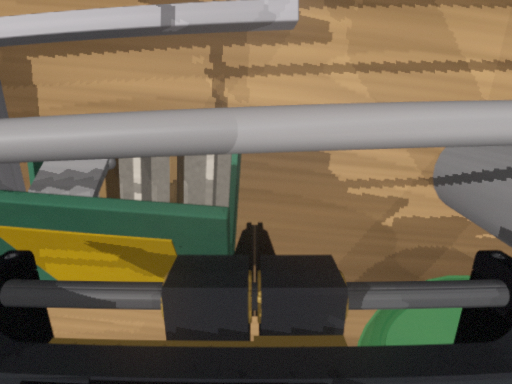

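View pics/top6c.png

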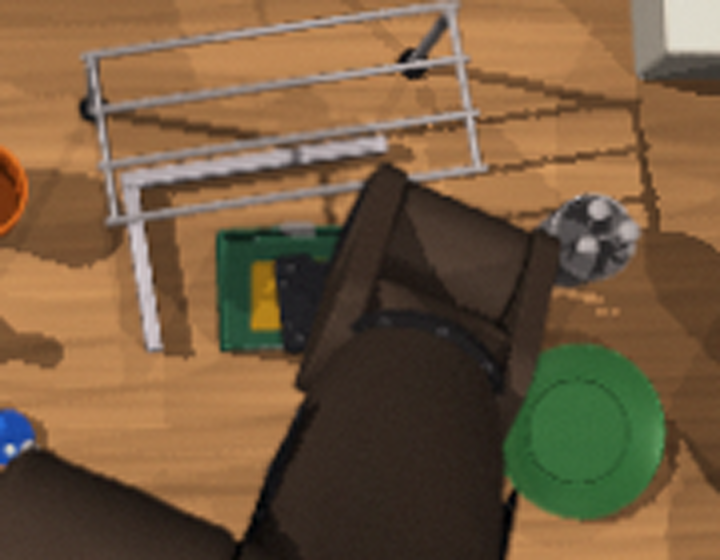

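The wrist and top views show the canister slid left but turned slightly clockwise, with the lid still up. Push friction is about 4 N, so a high push risks tipping it. I'll go round to the hinge face, square it with both fingers low down, and move it a bit in +x before finishing the side push.

Call:
drive_tool(commands=[{"dx": 0, "dy": -10, "dz": 0, "yaw": 0}, {"dx": -10, "dy": -15, "dz": 0, "yaw": 0}, {"dx": -35, "dy": 0, "dz": 0, "yaw": 0}, {"dx": -35, "dy": 0, "dz": 0, "yaw": 0}, {"dx": -12, "dy": 0, "dz": 0, "yaw": 0}], grip=0)

```text
t: 5.98
eef_pos: [528.9, -235.0, 48.8]
tcp_rot: [-3.139, 0.003, 0.093]
ft_force: [0.8, -0.4, 0.8]
opening: 0.006
```

Call:
drive_tool(commands=[{"dx": 0, "dy": 30, "dz": -10, "yaw": 3}, {"dx": 0, "dy": 30, "dz": -10, "yaw": 3}, {"dx": 0, "dy": 28, "dz": -7, "yaw": 2}, {"dx": 0, "dy": 0, "dz": 0, "yaw": 0}, {"dx": 0, "dy": 0, "dz": 0, "yaw": 0}], grip=0.6)

```text
t: 6.4
eef_pos: [533.0, -146.4, 22.0]
tcp_rot: [-3.141, 0.001, 0.235]
ft_force: [0.1, -0.2, -0.2]
opening: 0.301
```

```bash
python3 - <<'E'
from h import *
s=env.state();print(s["t"],s["eef_pos"],s["tcp_rot"],s["opening"])
save("wrist","wrist7.png");save("top","top7.png")
im=cv2.imread("pics/top7.png");cv2.imwrite("pics/top7c.png",cv2.resize(im[100:240,240:420],None,fx=4,fy=4,interpolation=cv2.INTER_CUBIC))
E
```

```text
6.4 [ 533.00101564 -146.39200451   21.98663943] [-3.14101034e+00  7.98480992e-04  2.34849711e-01] 0.3012919169380704
```

View pics/wrist7.png

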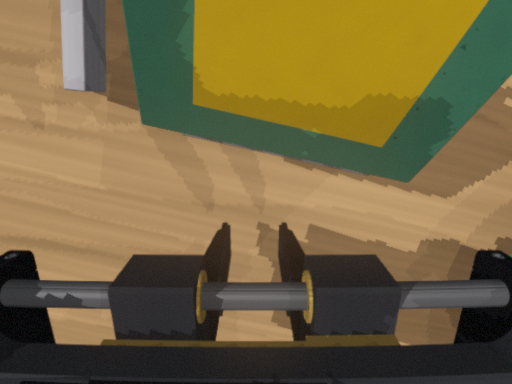

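View pics/top7c.png

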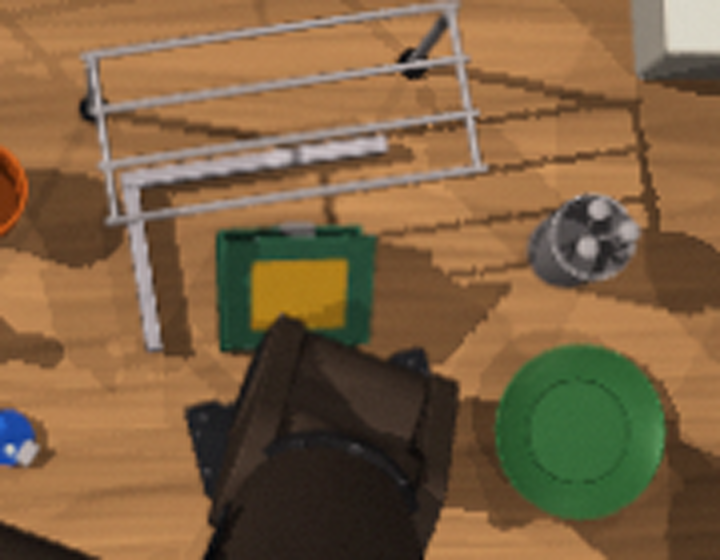

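```bash
python3 - <<'E'
from h import *
c=cal("wrist")
a,b=onz("wrist",[142,124],64,c),onz("wrist",[408,182],64,c)
u=b-a;print(a,b,np.hypot(*u[:2]),np.degrees(np.arctan2(u[0],-u[1])))
ps=[[65,88],[85,90]]
for p in ps: print(onz("wrist",p,25,c))
E
```

```text
[593.46839102 -88.02506183  64.        ] [ 595.61892662 -202.48877128   64.        ] 114.48390971807724 1.0763421805999724
[596.60256613 -32.935431    25.        ]
[597.88247547 -43.52753749  25.        ]
```

Call:
drive_tool(commands=[{"dx": 15, "dy": 0, "dz": 0, "yaw": 0}, {"dx": 14, "dy": 0, "dz": 0, "yaw": 0}, {"dx": 9, "dy": 0, "dz": 0, "yaw": 0}, {"dx": 4, "dy": 1, "dz": 0, "yaw": 0}, {"dx": 4, "dy": 1, "dz": 0, "yaw": 0}])

```text
t: 6.92
eef_pos: [578.8, -145.7, 22.2]
tcp_rot: [-3.141, 0.001, 0.232]
ft_force: [-2.4, -1.9, 0.8]
opening: 0.595
```

Call:
drive_tool(commands=[{"dx": 4, "dy": 1, "dz": 0, "yaw": 0}, {"dx": 4, "dy": 1, "dz": 0, "yaw": 0}, {"dx": 4, "dy": 1, "dz": 0, "yaw": 0}, {"dx": 4, "dy": 1, "dz": 0, "yaw": 0}, {"dx": 4, "dy": 1, "dz": 0, "yaw": 0}])

```text
t: 7.33
eef_pos: [599.3, -139.9, 22.3]
tcp_rot: [3.142, 0.0, 0.233]
ft_force: [-2.7, -1.2, 0.3]
opening: 0.601
```

Call:
drive_tool(commands=[{"dx": 4, "dy": 1, "dz": 0, "yaw": 0}, {"dx": 4, "dy": 1, "dz": 0, "yaw": 0}, {"dx": 2, "dy": 0, "dz": 0, "yaw": 0}])

```text
t: 7.58
eef_pos: [609.6, -137.7, 22.3]
tcp_rot: [3.141, -0.0, 0.234]
ft_force: [-2.8, -0.5, 0.5]
opening: 0.601
```

```bash
python3 - <<'E'
from h import *
s=env.state();print(s["t"],s["eef_pos"],s["tcp_rot"],s["opening"])
save("wrist","wrist8.png");save("top","top8.png")
im=cv2.imread("pics/top8.png");cv2.imwrite("pics/top8c.png",cv2.resize(im[100:240,240:420],None,fx=4,fy=4,interpolation=cv2.INTER_CUBIC))
E
```

```text
7.5833 [ 609.58195403 -137.74675159   22.25958992] [ 3.14145230e+00 -1.47683375e-04  2.33666390e-01] 0.6014832964045486
```

View pics/wrist8.png

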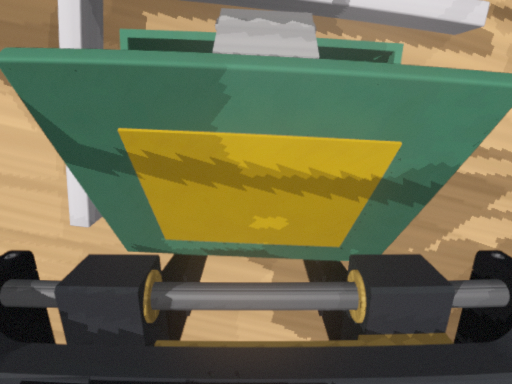

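View pics/top8c.png

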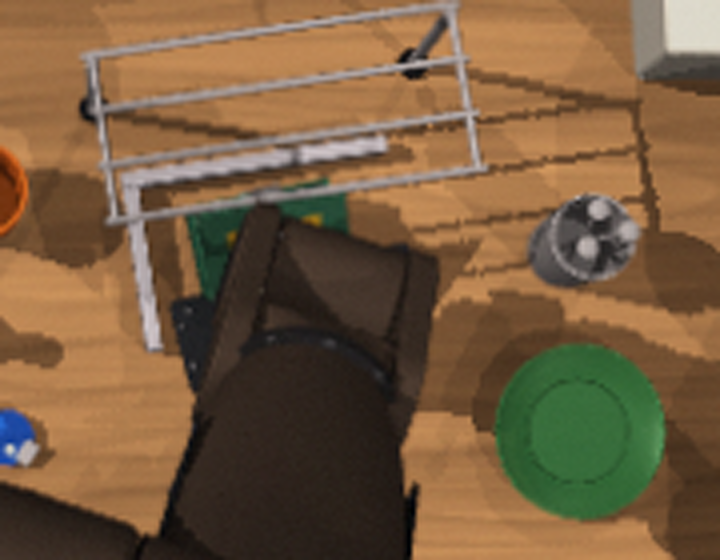

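The fingers are square on the hinge face. The canister is at about +5° to the rails, its far face is about 25 mm short of the back rail, and the side gap is about 30 mm. Next I'll push its right face near the hinge end, with the gripper body clear of the shelf.

Call:
drive_tool(commands=[{"dx": -20, "dy": -5, "dz": 0, "yaw": 0}, {"dx": -20, "dy": -15, "dz": 10, "yaw": -2}, {"dx": 0, "dy": -32, "dz": 10, "yaw": -2}, {"dx": 0, "dy": -26, "dz": 7, "yaw": -2}, {"dx": 10, "dy": 0, "dz": 0, "yaw": 0}], grip=0)

```text
t: 8.1
eef_pos: [579.0, -220.1, 50.9]
tcp_rot: [3.139, -0.002, 0.123]
ft_force: [0.4, 0.6, -0.3]
opening: 0.306
```

Call:
drive_tool(commands=[{"dx": 20, "dy": 0, "dz": 0, "yaw": 0}, {"dx": 0, "dy": 0, "dz": 0, "yaw": 0}, {"dx": 0, "dy": 0, "dz": 0, "yaw": 0}])

```text
t: 8.35
eef_pos: [599.5, -215.5, 48.9]
tcp_rot: [3.142, -0.0, 0.13]
ft_force: [-0.6, -0.1, 0.1]
opening: 0.098
```

```bash
python3 - <<'E'
from h import *
s=env.state();print(s["t"],s["eef_pos"],s["tcp_rot"],s["opening"])
save("wrist","wrist9.png");save("top","top9.png")
im=cv2.imread("pics/top9.png");cv2.imwrite("pics/top9c.png",cv2.resize(im[100:240,240:420],None,fx=4,fy=4,interpolation=cv2.INTER_CUBIC))
E
```

```text
8.35 [ 599.48409784 -215.4855275    48.88130116] [ 3.14156064e+00 -1.86019521e-04  1.29579941e-01] 0.09838075335504134
```

View pics/wrist9.png

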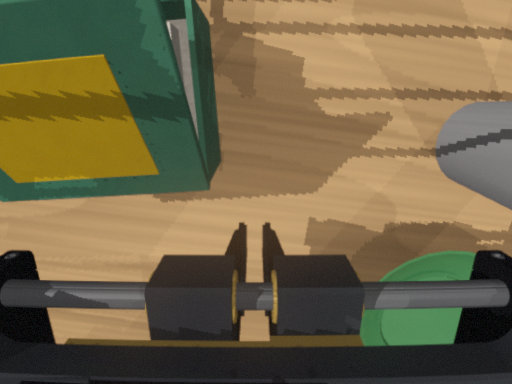

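View pics/top9c.png

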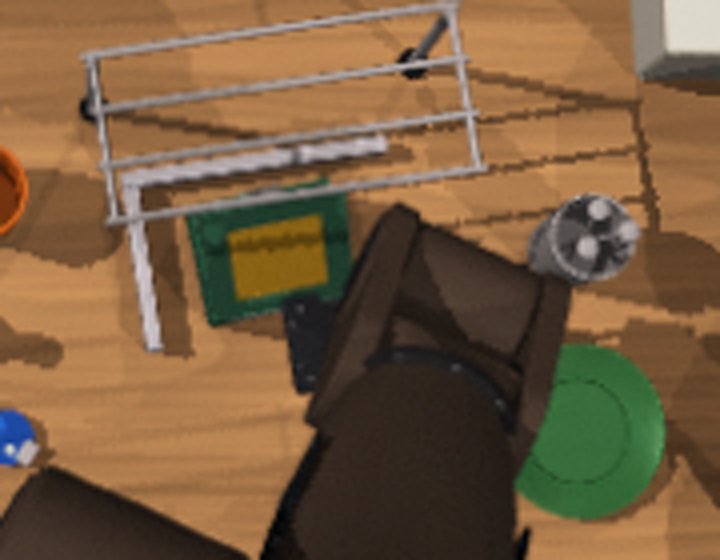

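```bash
python3 - <<'E'
from h import *
c=cal("wrist")
a,b=onz("wrist",[210,189],64,c),onz("wrist",[5,198],64,c);print(a,b)
u=a-b;print(np.hypot(*u[:2]),np.degrees(np.arctan2(u[0],-u[1])))
E
```

```text
[ 632.47281813 -189.02045331   64.        ] [612.95049503 -79.02259115  64.        ]
111.71683301522673 10.064009208493513
```

Call:
drive_tool(commands=[{"dx": 20, "dy": 0, "dz": 0, "yaw": 0}, {"dx": 16, "dy": 0, "dz": 0, "yaw": 0}, {"dx": 11, "dy": 3, "dz": 0, "yaw": 0}, {"dx": 0, "dy": 5, "dz": 0, "yaw": 0}, {"dx": 0, "dy": 3, "dz": 0, "yaw": 0}])

```text
t: 8.87
eef_pos: [645.3, -204.0, 48.8]
tcp_rot: [-3.141, 0.001, 0.129]
ft_force: [-0.8, 0.3, -0.4]
opening: 0.01
```

Call:
drive_tool(commands=[{"dx": 0, "dy": 4, "dz": 0, "yaw": 0}, {"dx": 0, "dy": 4, "dz": 0, "yaw": 0}, {"dx": 0, "dy": 4, "dz": 0, "yaw": 0}, {"dx": -1, "dy": 4, "dz": 0, "yaw": 0}, {"dx": -1, "dy": 4, "dz": 0, "yaw": 0}])

```text
t: 9.28
eef_pos: [643.7, -184.8, 49.3]
tcp_rot: [3.141, 0.0, 0.128]
ft_force: [-0.3, -1.8, -0.9]
opening: 0.005
```

```bash
python3 - <<'E'
from h import *
save("wrist","wrist10.png");save("top","top10.png")
im=cv2.imread("pics/top10.png");cv2.imwrite("pics/top10c.png",cv2.resize(im[100:240,240:420],None,fx=4,fy=4,interpolation=cv2.INTER_CUBIC))
E
```

```text
(no output)
```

View pics/wrist10.png

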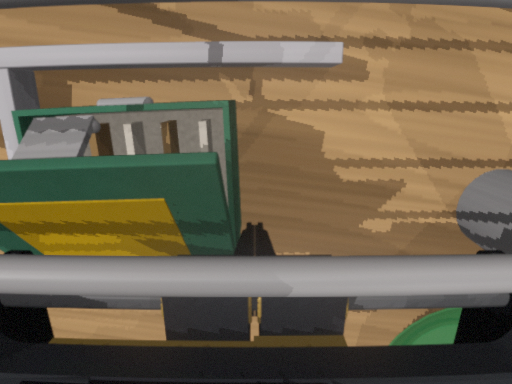

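View pics/top10c.png

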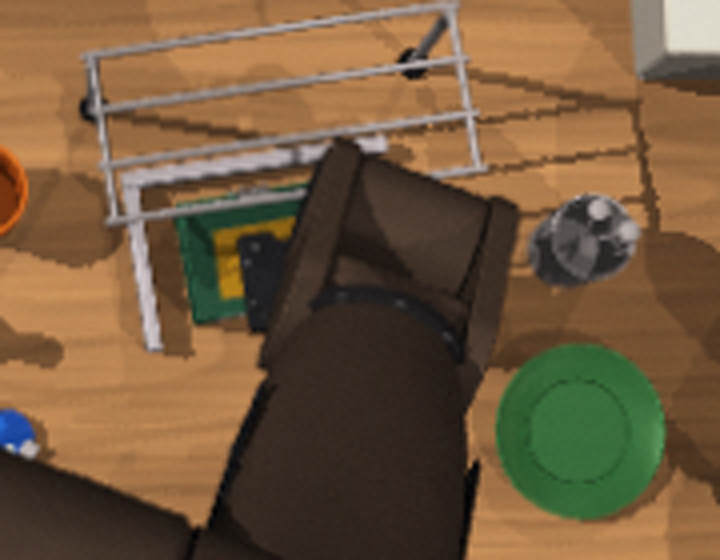

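Call:
drive_tool(commands=[{"dx": 0, "dy": 4, "dz": 0, "yaw": 0}, {"dx": -1, "dy": 4, "dz": 0, "yaw": 0}, {"dx": -1, "dy": 3, "dz": 0, "yaw": 0}, {"dx": 0, "dy": 2, "dz": 0, "yaw": 0}])

```text
t: 9.72
eef_pos: [641.8, -171.7, 49.3]
tcp_rot: [3.141, 0.0, 0.129]
ft_force: [-0.7, -2.8, 0.2]
opening: 0.007
```

Call:
drive_tool(commands=[{"dx": 0, "dy": 1, "dz": 0, "yaw": 0}, {"dx": 0, "dy": 1, "dz": 0, "yaw": 0}])

```text
t: 9.88
eef_pos: [642.1, -169.9, 49.3]
tcp_rot: [3.141, 0.0, 0.129]
ft_force: [-0.7, -2.2, 0.5]
opening: 0.004
```

```bash
python3 - <<'E'
from h import *
save("wrist","wrist11.png");save("top","top11.png")
im=cv2.imread("pics/top11.png");cv2.imwrite("pics/top11c.png",cv2.resize(im[100:240,240:420],None,fx=4,fy=4,interpolation=cv2.INTER_CUBIC))
E
```

```text
(no output)
```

View pics/wrist11.png

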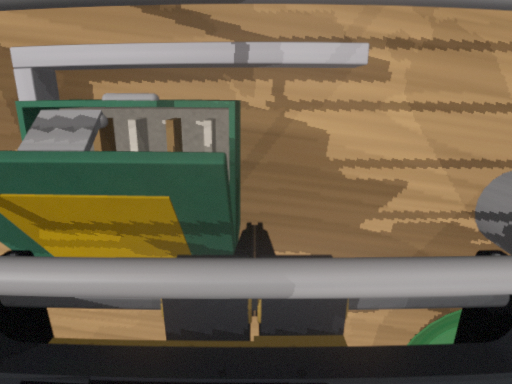

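View pics/top11c.png

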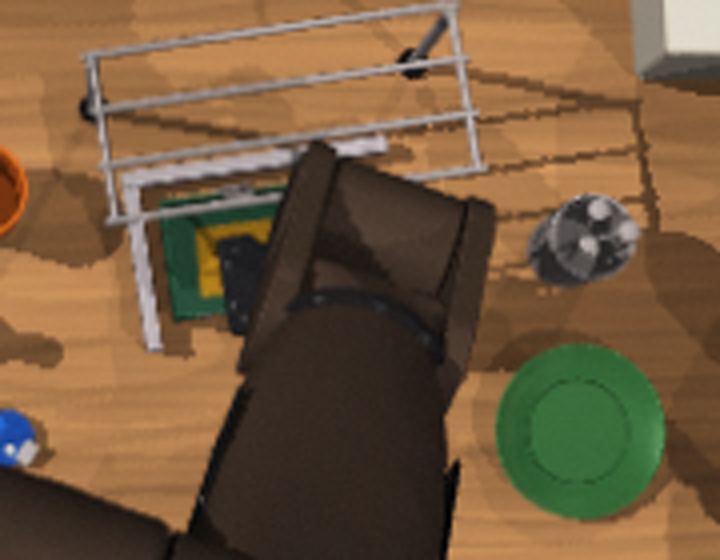

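Call:
drive_tool(commands=[{"dx": 0, "dy": 1.5, "dz": 0, "yaw": 0}, {"dx": 0, "dy": 1.5, "dz": 0, "yaw": 0}])

```text
t: 10.15
eef_pos: [642.1, -167.1, 49.3]
tcp_rot: [3.141, -0.0, 0.128]
ft_force: [-0.5, -2.2, 0.3]
opening: 0.005
```

Call:
drive_tool(commands=[{"dx": 0, "dy": 1, "dz": 0, "yaw": 0}, {"dx": 0, "dy": 0.5, "dz": 0, "yaw": 0}])

```text
t: 10.32
eef_pos: [642.0, -165.4, 49.3]
tcp_rot: [3.142, 0.0, 0.129]
ft_force: [-0.3, -3.1, 0.5]
opening: 0.004
```

Call:
drive_tool(commands=[{"dx": 0, "dy": 0.5, "dz": 0, "yaw": 0}, {"dx": 0, "dy": 0.5, "dz": 0, "yaw": 0}])

```text
t: 10.48
eef_pos: [642.1, -164.5, 49.3]
tcp_rot: [3.141, -0.0, 0.129]
ft_force: [-0.7, -3.2, 0.7]
opening: 0.006
```

Call:
drive_tool(commands=[{"dx": 0, "dy": 0.5, "dz": 0, "yaw": 0}, {"dx": 0, "dy": 0.5, "dz": 0, "yaw": 0}])

```text
t: 10.65
eef_pos: [642.0, -163.5, 49.3]
tcp_rot: [3.142, 0.0, 0.129]
ft_force: [-0.4, -2.5, 1.6]
opening: 0.009
```

Call:
drive_tool(commands=[{"dx": 0, "dy": 0.5, "dz": 0, "yaw": 0}, {"dx": 0, "dy": 0.5, "dz": 0, "yaw": 0}])

```text
t: 10.82
eef_pos: [642.0, -162.5, 49.3]
tcp_rot: [3.141, -0.0, 0.129]
ft_force: [-0.5, -3.2, 0.4]
opening: 0.004
```

Call:
drive_tool(commands=[{"dx": 0, "dy": 0.5, "dz": 0, "yaw": 0}, {"dx": 0, "dy": 0.5, "dz": 0, "yaw": 0}])

```text
t: 10.98
eef_pos: [642.0, -161.4, 49.3]
tcp_rot: [3.142, 0.0, 0.129]
ft_force: [-0.2, -2.9, 0.9]
opening: 0.005
```

```bash
python3 - <<'E'
from h import *
save("wrist","wrist12.png");save("top","top12.png");save("side","side12.png")
im=cv2.imread("pics/top12.png");cv2.imwrite("pics/top12c.png",cv2.resize(im[130:200,250:350],None,fx=7,fy=7,interpolation=cv2.INTER_CUBIC))
im=cv2.imread("pics/side12.png");cv2.imwrite("pics/side12c.png",cv2.resize(im[130:250,190:320],None,fx=5,fy=5,interpolation=cv2.INTER_CUBIC))
E
```

```text
(no output)
```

View pics/wrist12.png

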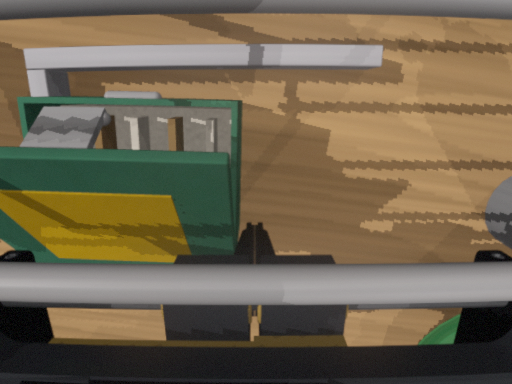

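View pics/top12c.png

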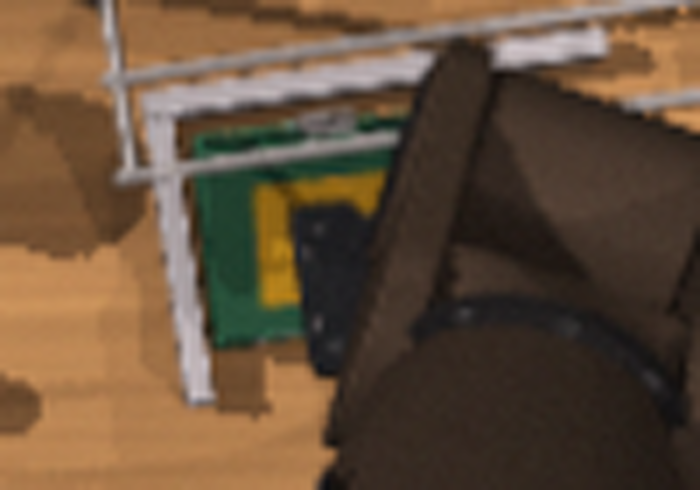

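View pics/side12c.png

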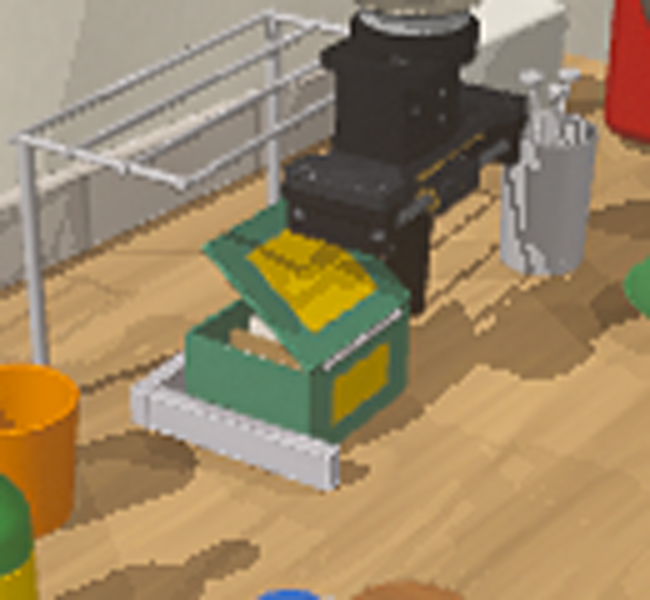

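Call:
drive_tool(commands=[{"dx": 0, "dy": 0.5, "dz": 0, "yaw": 0}, {"dx": 0, "dy": 0.5, "dz": 0, "yaw": 0}])

```text
t: 11.3
eef_pos: [642.0, -160.5, 49.3]
tcp_rot: [3.141, 0.0, 0.129]
ft_force: [-0.6, -2.3, 0.4]
opening: 0.002
```

Call:
drive_tool(commands=[{"dx": 0, "dy": 0.5, "dz": 0, "yaw": 0}, {"dx": 0, "dy": 0.5, "dz": 0, "yaw": 0}])

```text
t: 11.47
eef_pos: [642.1, -159.5, 49.3]
tcp_rot: [3.141, -0.0, 0.129]
ft_force: [-1.0, -2.0, 0.5]
opening: 0.005
```

Call:
drive_tool(commands=[{"dx": 0, "dy": 0.5, "dz": 0, "yaw": 0}, {"dx": 0, "dy": 0.5, "dz": 0, "yaw": 0}])

```text
t: 11.63
eef_pos: [642.0, -158.5, 49.3]
tcp_rot: [3.142, 0.0, 0.129]
ft_force: [-0.5, -2.5, 0.4]
opening: 0.005
```

Call:
drive_tool(commands=[{"dx": 0, "dy": 0.5, "dz": 0, "yaw": 0}, {"dx": 0, "dy": 0.5, "dz": 0, "yaw": 0}])

```text
t: 11.8
eef_pos: [642.0, -157.5, 49.3]
tcp_rot: [3.141, -0.0, 0.129]
ft_force: [-1.7, -4.3, 1.2]
opening: 0.005
```

Call:
drive_tool(commands=[{"dx": 0, "dy": 0.5, "dz": 0, "yaw": 0}, {"dx": 0, "dy": 0, "dz": 0, "yaw": 0}])

```text
t: 11.97
eef_pos: [642.3, -157.2, 49.5]
tcp_rot: [3.141, -0.001, 0.129]
ft_force: [-0.8, -5.0, 1.9]
opening: 0.005
```

Call:
drive_tool(commands=[{"dx": 0, "dy": 0.5, "dz": 0, "yaw": 0}, {"dx": 0, "dy": 0, "dz": 0, "yaw": 0}])

```text
t: 12.13
eef_pos: [642.4, -156.9, 49.6]
tcp_rot: [3.141, -0.001, 0.129]
ft_force: [0.1, -6.6, 1.1]
opening: 0.004
```

```bash
python3 - <<'E'
from h import *
save("wrist","wrist13.png");save("top","top13.png");save("side","side13.png")
im=cv2.imread("pics/top13.png");cv2.imwrite("pics/top13c.png",cv2.resize(im[130:200,250:350],None,fx=7,fy=7,interpolation=cv2.INTER_CUBIC))
im=cv2.imread("pics/side13.png");cv2.imwrite("pics/side13c.png",cv2.resize(im[130:250,190:320],None,fx=5,fy=5,interpolation=cv2.INTER_CUBIC))
E
```

```text
(no output)
```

View pics/wrist13.png

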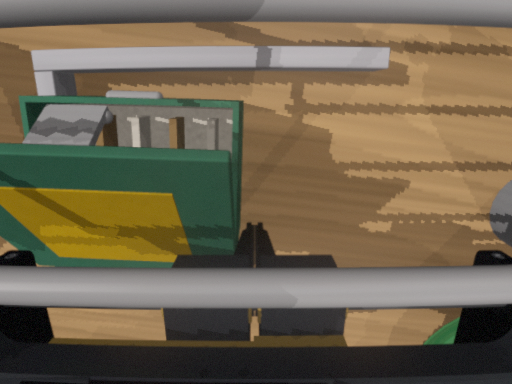

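View pics/top13c.png

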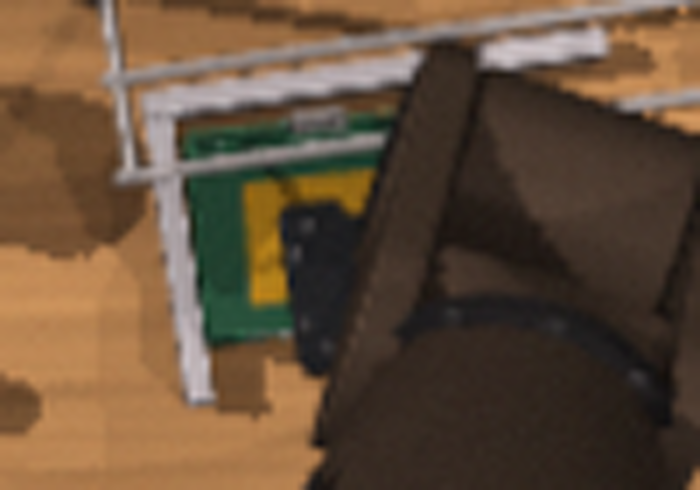

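View pics/side13c.png

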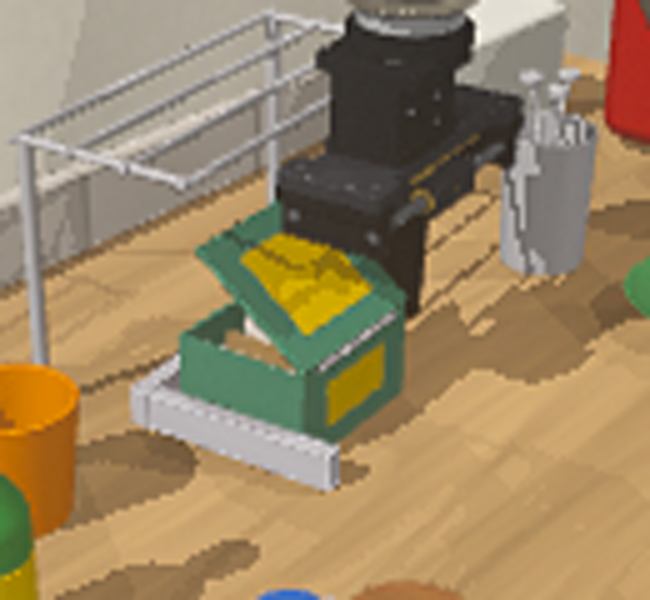

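Call:
drive_tool(commands=[{"dx": 0, "dy": -5, "dz": 0, "yaw": 0}, {"dx": -10, "dy": -8, "dz": 0, "yaw": 0}, {"dx": -35, "dy": -4, "dz": 0, "yaw": 0}, {"dx": -32, "dy": 0, "dz": 0, "yaw": 0}, {"dx": 0, "dy": 20, "dz": -9, "yaw": 0}], grip=0)

```text
t: 12.7
eef_pos: [560.1, -155.5, 40.9]
tcp_rot: [-3.141, 0.002, 0.125]
ft_force: [1.2, -0.2, 0.4]
opening: 0.003
```

Call:
drive_tool(commands=[{"dx": 0, "dy": 30, "dz": -9, "yaw": 0}, {"dx": 0, "dy": 17, "dz": -9, "yaw": 0}, {"dx": 0, "dy": 0, "dz": 0, "yaw": 0}, {"dx": 0, "dy": 0, "dz": 0, "yaw": 0}, {"dx": 0, "dy": 0, "dz": 0, "yaw": 0}], grip=0.6)

```text
t: 13.12
eef_pos: [565.0, -107.2, 22.5]
tcp_rot: [3.141, -0.0, 0.129]
ft_force: [0.4, 0.0, 0.2]
opening: 0.297
```

```bash
python3 - <<'E'
from h import *
s=env.state();print(s["t"],s["eef_pos"],s["tcp_rot"],s["opening"])
save("wrist","wrist14.png");save("top","top14.png")
im=cv2.imread("pics/top14.png");cv2.imwrite("pics/top14c.png",cv2.resize(im[130:200,250:350],None,fx=7,fy=7,interpolation=cv2.INTER_CUBIC))
E
```

```text
13.1167 [ 564.97573973 -107.1728841    22.54581397] [ 3.14145223e+00 -1.92798500e-04  1.28520451e-01] 0.29710510550087177
```

View pics/wrist14.png

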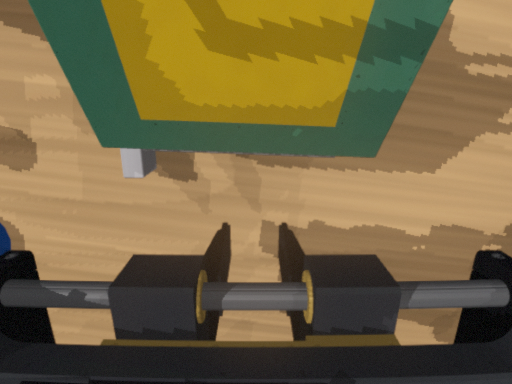

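View pics/top14c.png

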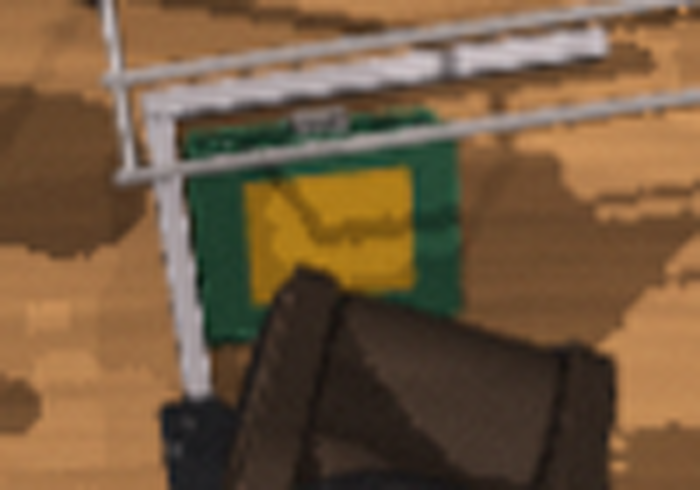

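Call:
drive_tool(commands=[{"dx": 15, "dy": 2, "dz": 0, "yaw": 0}, {"dx": 12, "dy": 1, "dz": 0, "yaw": 0}, {"dx": 6, "dy": 1, "dz": 0, "yaw": 0}, {"dx": 4, "dy": 0.5, "dz": 0, "yaw": 0}, {"dx": 4, "dy": 0.5, "dz": 0, "yaw": 0}])

```text
t: 13.63
eef_pos: [606.0, -101.8, 22.3]
tcp_rot: [3.142, 0.0, 0.128]
ft_force: [-0.7, 0.8, -0.8]
opening: 0.597
```

Call:
drive_tool(commands=[{"dx": 4, "dy": 0.5, "dz": 0, "yaw": 0}, {"dx": 4, "dy": 0.5, "dz": 0, "yaw": 0}, {"dx": 3, "dy": 0.5, "dz": 0, "yaw": 0}, {"dx": 3, "dy": 0.5, "dz": 0, "yaw": 0}])

```text
t: 13.97
eef_pos: [619.8, -99.6, 22.2]
tcp_rot: [-3.142, 0.001, 0.129]
ft_force: [-4.8, -2.7, 1.4]
opening: 0.599
```

```bash
python3 - <<'E'
from h import *
s=env.state();print(s["t"],s["eef_pos"],s["tcp_rot"],s["opening"])
save("wrist","wrist15.png");save("top","top15.png")
im=cv2.imread("pics/top15.png");cv2.imwrite("pics/top15c.png",cv2.resize(im[130:200,250:350],None,fx=7,fy=7,interpolation=cv2.INTER_CUBIC))
E
```

```text
13.9667 [619.76713762 -99.6496075   22.19630048] [-3.14158072e+00  1.04449450e-03  1.28651004e-01] 0.5989010143267498
```

View pics/wrist15.png

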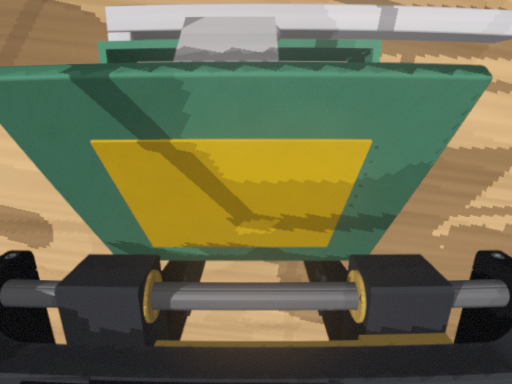

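View pics/top15c.png

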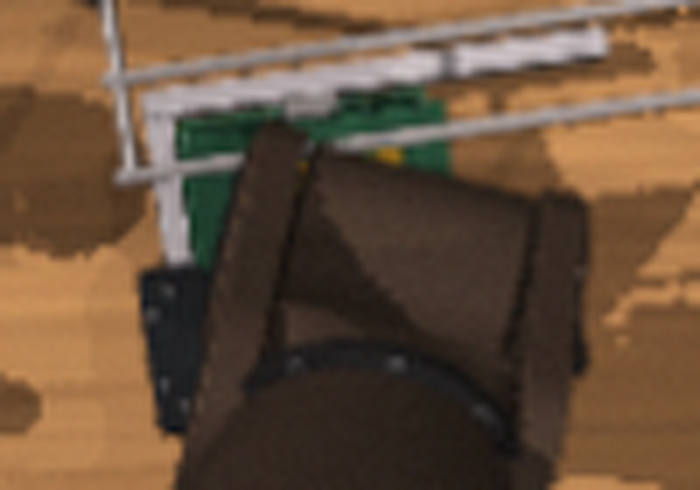

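Call:
drive_tool(commands=[{"dx": 2.5, "dy": 0.5, "dz": 0, "yaw": 0}, {"dx": 2.5, "dy": 0.5, "dz": 0, "yaw": 0}, {"dx": 1.5, "dy": 0, "dz": 0, "yaw": 0}])

```text
t: 14.32
eef_pos: [626.2, -98.7, 22.3]
tcp_rot: [3.142, 0.001, 0.129]
ft_force: [-3.2, -2.7, 0.2]
opening: 0.603
```

Call:
drive_tool(commands=[{"dx": 1, "dy": 0.2, "dz": 0, "yaw": 0}, {"dx": 1, "dy": 0.2, "dz": 0, "yaw": 0}])

```text
t: 14.48
eef_pos: [628.1, -98.3, 22.2]
tcp_rot: [3.142, 0.001, 0.129]
ft_force: [-5.0, -4.0, 2.3]
opening: 0.599
```

Call:
drive_tool(commands=[{"dx": 0.6, "dy": 0.1, "dz": 0, "yaw": 0}, {"dx": 0.6, "dy": 0.1, "dz": 0, "yaw": 0}])

```text
t: 14.65
eef_pos: [629.3, -98.2, 22.2]
tcp_rot: [3.141, 0.001, 0.129]
ft_force: [-3.9, -3.7, 1.1]
opening: 0.598
```

Call:
drive_tool(commands=[{"dx": 0.6, "dy": 0.1, "dz": 0, "yaw": 0}, {"dx": 0.6, "dy": 0.1, "dz": 0, "yaw": 0}])

```text
t: 14.82
eef_pos: [630.1, -98.0, 22.2]
tcp_rot: [3.142, 0.002, 0.129]
ft_force: [-9.7, -5.3, 4.1]
opening: 0.599
```

Call:
drive_tool(commands=[{"dx": 0.6, "dy": 0.2, "dz": 0, "yaw": 0}, {"dx": 0, "dy": 0, "dz": 0, "yaw": 0}])

```text
t: 14.98
eef_pos: [630.2, -98.0, 22.2]
tcp_rot: [-3.141, 0.003, 0.129]
ft_force: [-10.8, -7.2, 4.4]
opening: 0.602
```

```bash
python3 - <<'E'
from h import *
s=env.state();print(s["t"],s["eef_pos"],s["ft_force"])
for n in("wrist","top","side"): save(n,n+"16.png")
im=cv2.imread("pics/top16.png");cv2.imwrite("pics/top16c.png",cv2.resize(im[130:200,250:350],None,fx=7,fy=7,interpolation=cv2.INTER_CUBIC))
im=cv2.imread("pics/side16.png");cv2.imwrite("pics/side16c.png",cv2.resize(im[130:250,190:320],None,fx=5,fy=5,interpolation=cv2.INTER_CUBIC))
E
```

```text
14.9833 [630.15466962 -98.01973275  22.22580437] [-10.75532608  -7.20422535   4.41535278]
```

View pics/wrist16.png

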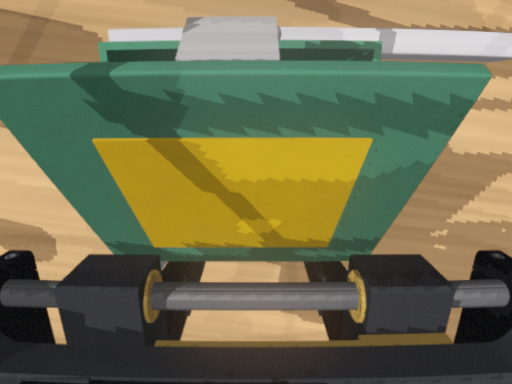

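View pics/top16c.png

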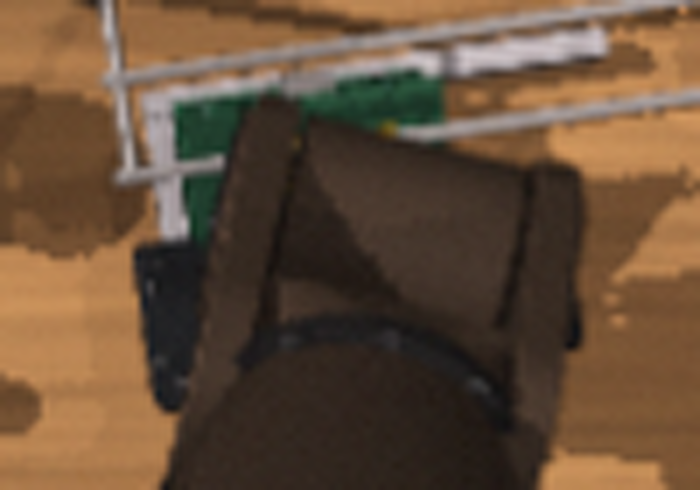

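View pics/side16c.png

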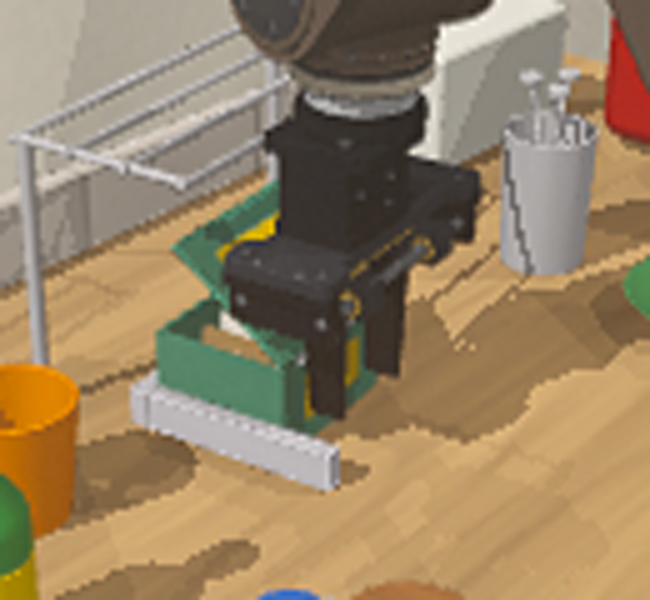

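Call:
drive_tool(commands=[{"dx": -5, "dy": -1, "dz": 0, "yaw": 0}, {"dx": -20, "dy": -2, "dz": 0, "yaw": 0}, {"dx": -15, "dy": 10, "dz": 30, "yaw": 0}, {"dx": 0, "dy": 25, "dz": 40, "yaw": 0}, {"dx": 0, "dy": 25, "dz": 40, "yaw": 0}])

```text
t: 15.55
eef_pos: [590.6, -46.0, 123.7]
tcp_rot: [-3.141, 0.001, 0.127]
ft_force: [0.8, 0.0, 0.3]
opening: 0.6
```

Call:
drive_tool(commands=[{"dx": 0, "dy": 20, "dz": 30, "yaw": 0}, {"dx": 0, "dy": 0, "dz": 0, "yaw": 0}, {"dx": 0, "dy": 0, "dz": 0, "yaw": 0}], grip=0)

```text
t: 15.8
eef_pos: [592.3, -25.3, 154.7]
tcp_rot: [3.141, -0.004, 0.131]
ft_force: [0.4, 0.1, -0.5]
opening: 0.446
```

```bash
python3 - <<'E'
from h import *
s=env.state();print(s["t"],s["eef_pos"],s["ft_force"])
for n in("wrist","top","side"): save(n,n+"17.png")
im=cv2.imread("pics/side17.png");cv2.imwrite("pics/side17c.png",cv2.resize(im[130:250,190:320],None,fx=5,fy=5,interpolation=cv2.INTER_CUBIC))
im=cv2.imread("pics/top17.png");cv2.imwrite("pics/top17c.png",cv2.resize(im[130:200,250:350],None,fx=7,fy=7,interpolation=cv2.INTER_CUBIC))
E
```

```text
15.8 [592.2796187  -25.28697691 154.70244667] [ 0.43711536  0.08719369 -0.54552914]
```

View pics/wrist17.png

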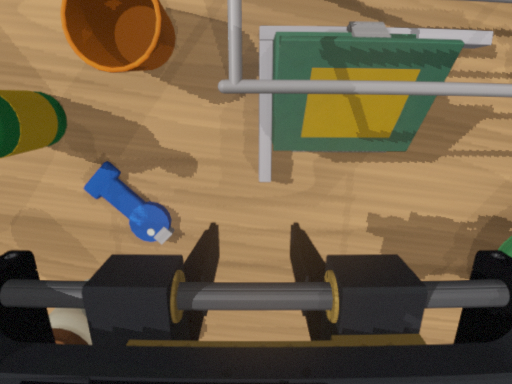

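View pics/side17c.png

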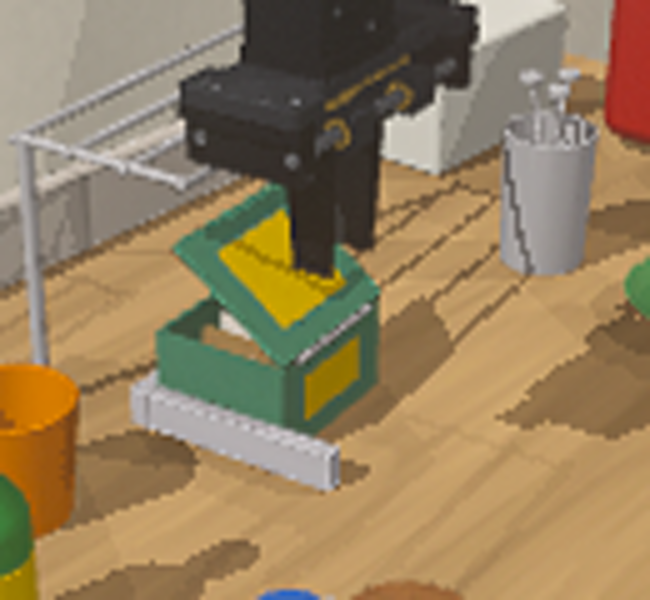

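View pics/top17c.png

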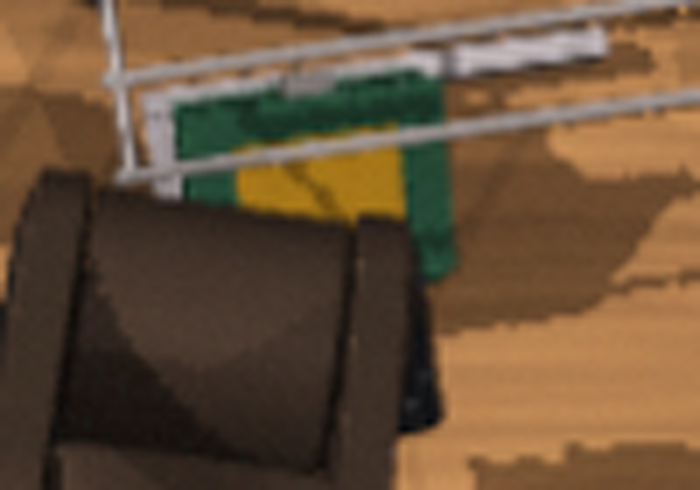

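```bash
python3 - <<'E'
from h import *
im=cv2.imread("pics/wrist17.png");cv2.imwrite("pics/w17c.png",cv2.resize(im[10:110,240:380],None,fx=5.6,fy=5.6,interpolation=cv2.INTER_CUBIC))
im=im[100:200,240:380];cv2.imwrite("pics/w17d.png",cv2.resize(im,None,fx=5.6,fy=5.6,interpolation=cv2.INTER_CUBIC))
E
```

```text
(no output)
```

View pics/w17c.png

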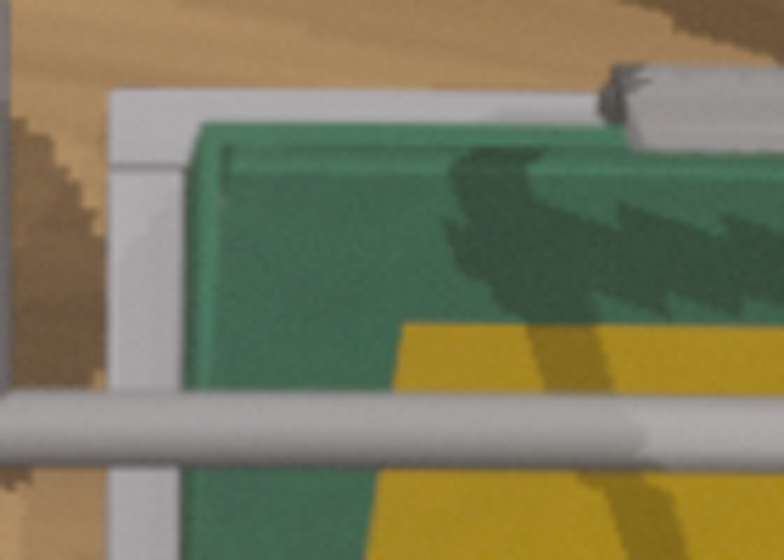

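View pics/w17d.png

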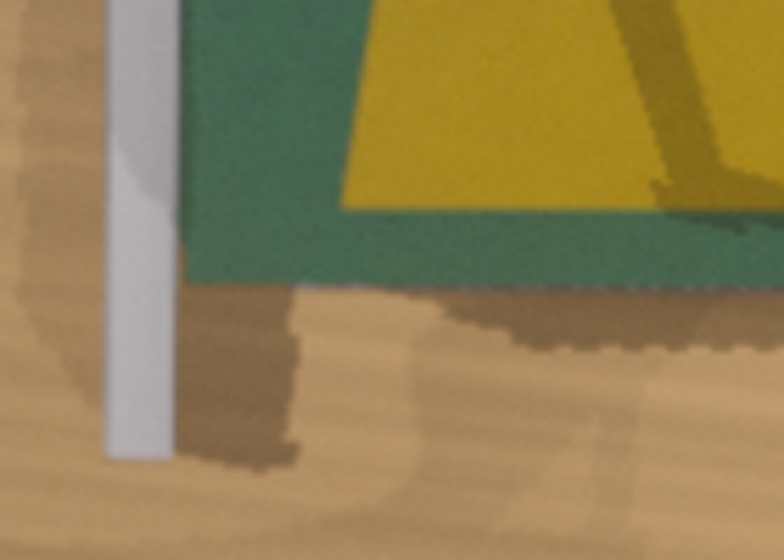

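The canister sits against both rails, with no visible gap in the wrist crop at (185,165) or along the side rail, and the lid is still up. The gripper body can't go under the shelf, so I can only press about 13 mm from the hinge. I estimate that needs about 40 N from the fingertips, which is within limits.

Call:
drive_tool(commands=[{"dx": 10, "dy": -25, "dz": -5, "yaw": 0}, {"dx": 10, "dy": -25, "dz": -20, "yaw": 0}, {"dx": 10, "dy": -20, "dz": -20, "yaw": 0}, {"dx": 7, "dy": -2, "dz": 0, "yaw": 0}, {"dx": 7, "dy": 0, "dz": 0, "yaw": 0}], grip=0)

```text
t: 16.37
eef_pos: [635.0, -99.7, 105.7]
tcp_rot: [-3.14, 0.004, 0.126]
ft_force: [0.8, -1.0, 0.2]
opening: 0.018
```

Call:
drive_tool(commands=[{"dx": 0, "dy": 0, "dz": 0, "yaw": 0}, {"dx": 0, "dy": 0, "dz": 0, "yaw": 0}])

```text
t: 16.53
eef_pos: [635.7, -97.6, 108.2]
tcp_rot: [3.142, -0.0, 0.129]
ft_force: [-0.4, 0.3, -0.0]
opening: 0.008
```

```bash
python3 - <<'E'
from h import *
s=env.state();print(s["t"],s["eef_pos"],s["tcp_rot"],s["ft_force"],s["moment"],s["opening"])
for n in("side",): save(n,n+"18.png")
im=cv2.imread("pics/side18.png");cv2.imwrite("pics/side18c.png",cv2.resize(im[130:250,190:320],None,fx=5,fy=5,interpolation=cv2.INTER_CUBIC))
E
```

```text
16.5333 [635.67457766 -97.64969856 108.20737485] [ 3.14156356e+00 -1.52848303e-04  1.29150966e-01] [-0.41253233  0.28367203 -0.03605175] [-0.0011523   0.03113635 -0.02785923] 0.008391034783844249
```

View pics/side18c.png

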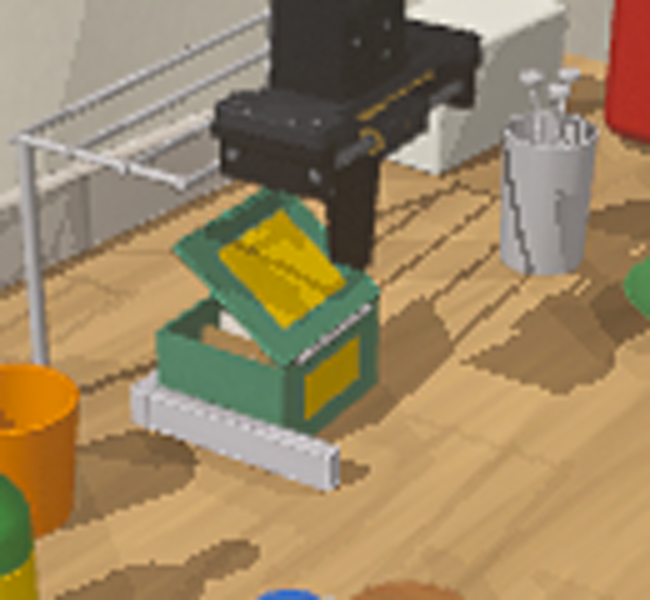

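Call:
drive_tool(commands=[{"dx": 3, "dy": 0.3, "dz": 0, "yaw": 0}, {"dx": 2, "dy": 0.3, "dz": 0, "yaw": 0}, {"dx": 1, "dy": 0, "dz": -5, "yaw": 0}, {"dx": 0, "dy": 0, "dz": -8, "yaw": 0}, {"dx": 0, "dy": 0, "dz": -6, "yaw": 0}])

```text
t: 17.0
eef_pos: [641.3, -97.5, 88.0]
tcp_rot: [-3.142, 0.0, 0.129]
ft_force: [1.1, -0.7, -0.0]
opening: 0.006
```

Call:
drive_tool(commands=[{"dx": 0, "dy": 0, "dz": -4, "yaw": 0}, {"dx": 0, "dy": 0, "dz": -4, "yaw": 0}, {"dx": 0, "dy": 0, "dz": -2, "yaw": 0}])

```text
t: 17.25
eef_pos: [641.3, -97.7, 78.0]
tcp_rot: [-3.141, 0.001, 0.129]
ft_force: [0.3, 0.9, -0.5]
opening: 0.005
```

Call:
drive_tool(commands=[{"dx": 0, "dy": 0, "dz": -1.5, "yaw": 0}, {"dx": 0, "dy": 0, "dz": -1.5, "yaw": 0}])

```text
t: 17.42
eef_pos: [641.6, -97.8, 75.9]
tcp_rot: [3.141, -0.0, 0.129]
ft_force: [-1.1, -0.2, 4.5]
opening: 0.007
```

Call:
drive_tool(commands=[{"dx": 0, "dy": 0, "dz": -1.5, "yaw": 0}, {"dx": 0, "dy": 0, "dz": -1.5, "yaw": 0}])

```text
t: 17.58
eef_pos: [642.3, -97.8, 73.8]
tcp_rot: [3.141, -0.002, 0.129]
ft_force: [0.8, 0.7, 7.2]
opening: 0.006
```

```bash
python3 - <<'E'
from h import *
s=env.state();print(s["t"],s["eef_pos"],s["ft_force"],s["moment"])
for n in("side","wrist"): save(n,n+"19.png")
im=cv2.imread("pics/side19.png");cv2.imwrite("pics/side19c.png",cv2.resize(im[130:250,190:320],None,fx=5,fy=5,interpolation=cv2.INTER_CUBIC))
E
```

```text
17.5833 [642.32041153 -97.83097476  73.83443008] [0.77593345 0.71802977 7.18994595] [ 0.17858475 -0.16044473 -0.0037515 ]
```

View pics/side19c.png

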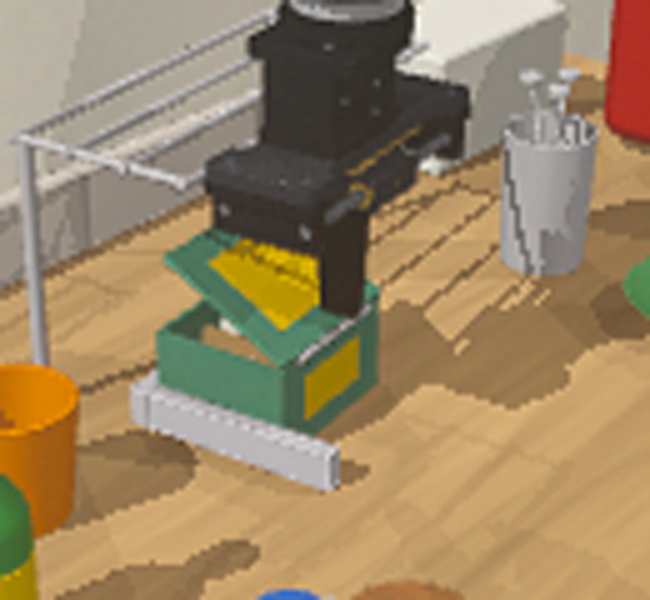

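View pics/wrist19.png

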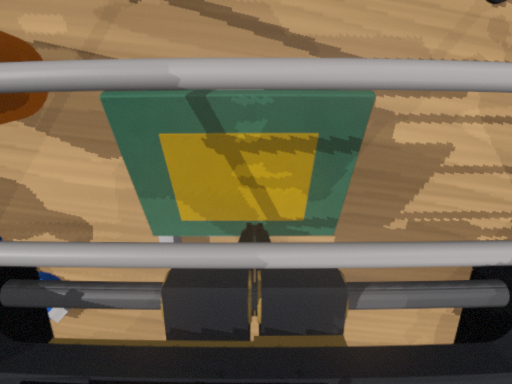

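Call:
drive_tool(commands=[{"dx": -0.5, "dy": 0, "dz": -1.5, "yaw": 0}, {"dx": 0, "dy": 0, "dz": -1.5, "yaw": 0}])

```text
t: 17.85
eef_pos: [642.5, -97.9, 71.5]
tcp_rot: [3.14, -0.004, 0.129]
ft_force: [2.6, 1.6, 10.7]
opening: 0.006
```

Call:
drive_tool(commands=[{"dx": 0, "dy": 0, "dz": -1, "yaw": 0}, {"dx": 0, "dy": 0, "dz": -1, "yaw": 0}])

```text
t: 18.02
eef_pos: [643.2, -97.9, 69.9]
tcp_rot: [3.14, -0.006, 0.128]
ft_force: [4.5, 2.7, 11.7]
opening: 0.002
```

Call:
drive_tool(commands=[{"dx": 0, "dy": 0, "dz": -0.7, "yaw": 0}, {"dx": 0, "dy": 0, "dz": -0.5, "yaw": 0}])

```text
t: 18.18
eef_pos: [643.3, -97.9, 68.9]
tcp_rot: [3.14, -0.006, 0.129]
ft_force: [4.7, 1.9, 12.0]
opening: 0.006
```

Call:
drive_tool(commands=[{"dx": 0, "dy": 0, "dz": -0.5, "yaw": 0}, {"dx": 0, "dy": 0, "dz": -0.5, "yaw": 0}])

```text
t: 18.35
eef_pos: [643.8, -97.8, 68.4]
tcp_rot: [3.139, -0.007, 0.129]
ft_force: [4.9, 3.9, 17.0]
opening: 0.006
```

Call:
drive_tool(commands=[{"dx": -0.5, "dy": 0, "dz": -0.7, "yaw": 0}, {"dx": 0, "dy": 0, "dz": -0.7, "yaw": 0}])

```text
t: 18.52
eef_pos: [644.2, -97.8, 68.2]
tcp_rot: [3.139, -0.01, 0.128]
ft_force: [5.7, 5.6, 27.5]
opening: 0.004
```

Call:
drive_tool(commands=[{"dx": 0, "dy": 0, "dz": -0.7, "yaw": 0}, {"dx": 0, "dy": 0, "dz": -0.7, "yaw": 0}])

```text
t: 18.68
eef_pos: [644.8, -97.8, 68.0]
tcp_rot: [3.138, -0.012, 0.128]
ft_force: [1.5, 5.9, 37.7]
opening: 0.002
```

```bash
python3 - <<'E'
from h import *
s=env.state();print(s["t"],s["eef_pos"],s["ft_force"],s["moment"])
for n in("side","wrist"): save(n,n+"20.png")
im=cv2.imread("pics/side20.png");cv2.imwrite("pics/side20c.png",cv2.resize(im[130:250,190:320],None,fx=5,fy=5,interpolation=cv2.INTER_CUBIC))
E
```

```text
18.6833 [644.8120292  -97.76319362  68.00253313] [ 1.49546736  5.86754544 37.74991733] [ 1.29834475 -0.69142236  0.08249919]
```

View pics/side20c.png

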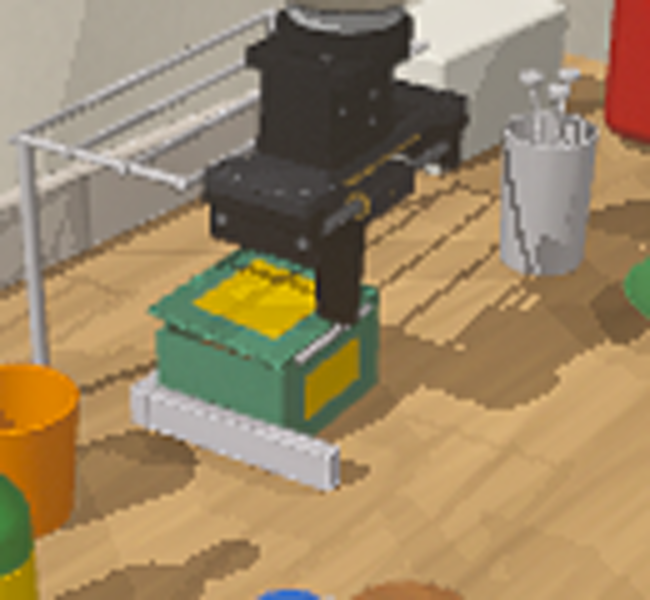

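View pics/wrist20.png

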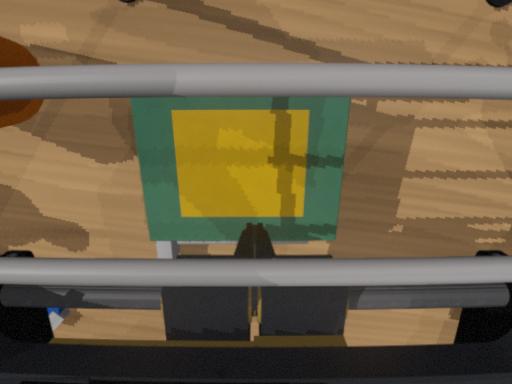

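Call:
drive_tool(commands=[{"dx": 0, "dy": 0, "dz": 2.5, "yaw": 0}, {"dx": 0, "dy": 0, "dz": 2.5, "yaw": 0}, {"dx": -2.5, "dy": 0, "dz": 1, "yaw": 0}])

```text
t: 19.03
eef_pos: [639.3, -97.9, 70.4]
tcp_rot: [3.14, -0.003, 0.129]
ft_force: [1.1, -0.1, 3.8]
opening: 0.004
```

Call:
drive_tool(commands=[{"dx": 0, "dy": 0, "dz": -2, "yaw": 0}, {"dx": 0, "dy": 0, "dz": -2, "yaw": 0}, {"dx": 0, "dy": 0, "dz": -2, "yaw": 0}])

```text
t: 19.28
eef_pos: [640.9, -97.8, 67.4]
tcp_rot: [3.139, -0.008, 0.128]
ft_force: [-6.2, 5.8, 55.7]
opening: 0.002
```

Call:
drive_tool(commands=[{"dx": 0, "dy": 0, "dz": -0.7, "yaw": 0}, {"dx": 0, "dy": 0, "dz": 0, "yaw": 0}])

```text
t: 19.45
eef_pos: [640.9, -97.8, 67.5]
tcp_rot: [3.139, -0.009, 0.129]
ft_force: [-3.7, 5.4, 42.8]
opening: 0.007
```

Call:
drive_tool(commands=[{"dx": 0, "dy": 0, "dz": -0.7, "yaw": 0}, {"dx": 0, "dy": 0, "dz": 0, "yaw": 0}])

```text
t: 19.62
eef_pos: [640.9, -97.8, 67.4]
tcp_rot: [3.139, -0.009, 0.129]
ft_force: [-5.4, 5.9, 48.5]
opening: 0.006
```

```bash
python3 - <<'E'
from h import *
s=env.state();print(s["t"],s["eef_pos"],s["ft_force"],s["moment"])
for n in("side","wrist"): save(n,n+"21.png")
im=cv2.imread("pics/side21.png");cv2.imwrite("pics/side21c.png",cv2.resize(im[130:250,190:320],None,fx=5,fy=5,interpolation=cv2.INTER_CUBIC))
E
```

```text
19.6167 [640.89843566 -97.76943447  67.43104598] [-5.44882158  5.90049873 48.53628548] [1.20276567 0.56891587 0.12316053]
```

View pics/side21c.png

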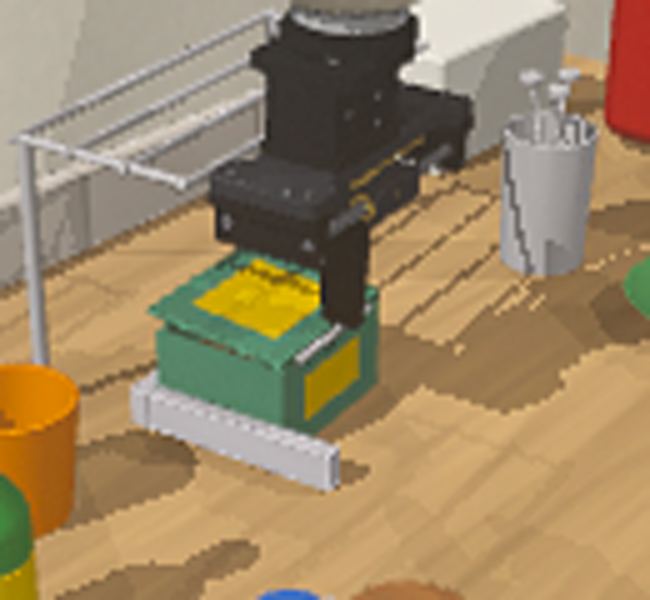

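View pics/wrist21.png

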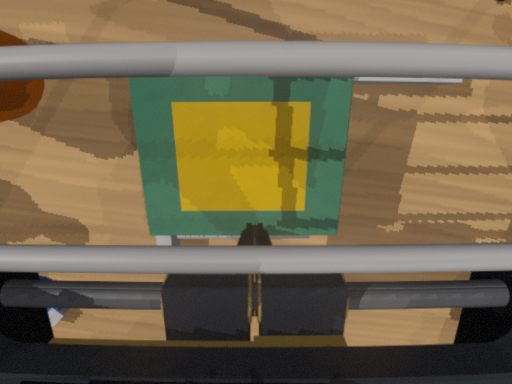

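Call:
drive_tool(commands=[{"dx": 0, "dy": 0, "dz": 4, "yaw": 0}, {"dx": 1.5, "dy": 0, "dz": 3, "yaw": 0}, {"dx": 0, "dy": 0, "dz": -2, "yaw": 0}, {"dx": 0, "dy": 0, "dz": -3, "yaw": 0}, {"dx": 0, "dy": 0, "dz": -2, "yaw": 0}])

```text
t: 20.13
eef_pos: [641.5, -97.8, 67.2]
tcp_rot: [3.139, -0.007, 0.129]
ft_force: [-16.5, 7.2, 72.6]
opening: 0.005
```

Call:
drive_tool(commands=[{"dx": 0, "dy": 0, "dz": -1, "yaw": 0}, {"dx": 0, "dy": 0, "dz": 0, "yaw": 0}])

```text
t: 20.3
eef_pos: [641.5, -97.7, 67.3]
tcp_rot: [3.139, -0.007, 0.129]
ft_force: [-14.1, 6.5, 60.9]
opening: 0.007
```

Call:
drive_tool(commands=[{"dx": 0, "dy": 0, "dz": -0.8, "yaw": 0}, {"dx": 0, "dy": 0, "dz": 0, "yaw": 0}])

```text
t: 20.47
eef_pos: [641.5, -97.7, 67.2]
tcp_rot: [3.139, -0.008, 0.129]
ft_force: [-15.7, 7.4, 68.2]
opening: 0.001
```

Call:
drive_tool(commands=[{"dx": 0, "dy": 0, "dz": -0.8, "yaw": 0}, {"dx": 0, "dy": 0, "dz": 0, "yaw": 0}])

```text
t: 20.63
eef_pos: [641.6, -97.7, 67.1]
tcp_rot: [3.139, -0.008, 0.129]
ft_force: [-19.0, 7.6, 73.1]
opening: 0.003
```

```bash
python3 - <<'E'
from h import *
save("side","side22.png")
im=cv2.imread("pics/side22.png");cv2.imwrite("pics/side22c.png",cv2.resize(im[170:225,210:275],None,fx=10,fy=10,interpolation=cv2.INTER_CUBIC))
r=env.place_of("lid_edge","side");print(r[:2])
# model: corner frame points
c,s=np.cos(.13),np.sin(.13)
W=lambda x,y,z:[721.7+c*x-s*y,-31.5+s*x+c*y,z]
K=cal("side")
for a in(0,.05,.1,.15):
    L=95.5
    pts=[W(-90+L*np.cos(a)-5*np.sin(a),y,62.5+L*np.sin(a)+5*np.cos(a)) for y in(1,-111)]
    print(a,((proj("side",pts,K)-[210,170])*10).round(0).tolist())
print("rim",((proj("side",[W(0,0,62),W(-90,0,62),W(0,0,25),W(-90,0,25),W(-90,0,0),W(-130,0,25)],K)-[210,170])*10).round(0).tolist())
E
```

```text
[{'pixel': [231.5, 187.3], 'conf': 0.84}]
0 [[112.0, 230.0], [319.0, 92.0]]
0.05 [[112.0, 216.0], [320.0, 79.0]]
0.1 [[114.0, 203.0], [322.0, 66.0]]
0.15 [[115.0, 189.0], [324.0, 53.0]]
rim [[129.0, 250.0], [382.0, 331.0], [133.0, 356.0], [382.0, 441.0], [382.0, 513.0], [499.0, 481.0]]
```

View pics/side22c.png

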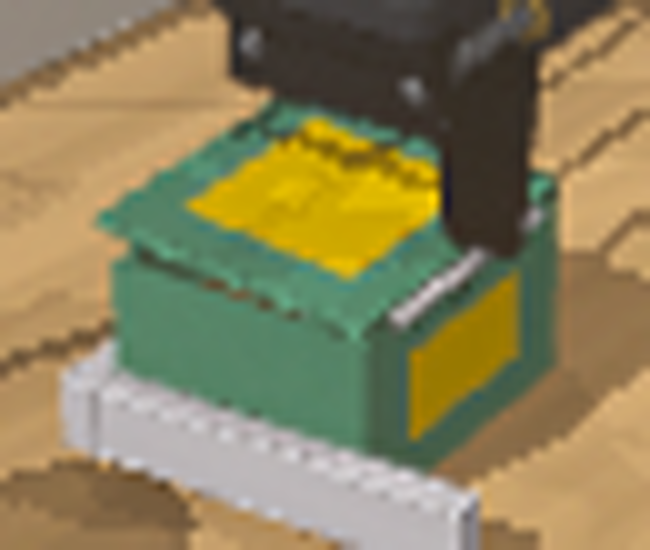

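```bash
python3 - <<'E'
from h import *
s=env.state();print(s["t"],s["eef_pos"],s["tcp_rot"],s["ft_force"],s["moment"],s["joints"])
F=s["ft_force"];M=s["moment"]
for rz in(-.18,-.2,-.22):print((rz*F[0]-M[1])/F[2],(M[0]+rz*F[1])/F[2])
E
```

```text
20.7333 [641.54340667 -97.73176733  67.09088922] [ 3.13874618 -0.00826237  0.12882676] [-18.33842903   6.87359348  74.88810401] [1.48340241 2.88357965 0.08273434] [-2.53085429e-01  6.86332338e-01  1.63445747e+00  6.03411384e-04
  8.12074976e-01  1.18848266e+00]
0.00557281536683546 0.0032869783979575236
0.010470369996840928 0.0014512813757936902
0.015367924626846389 -0.00038441564637014007
```

Call:
drive_tool(commands=[{"dx": 0, "dy": 0, "dz": 5, "yaw": 0}, {"dx": 2, "dy": 0, "dz": 4, "yaw": 0}, {"dx": 0, "dy": 0, "dz": -2, "yaw": 0}, {"dx": 0, "dy": 0, "dz": -2, "yaw": 0}, {"dx": 0, "dy": 0, "dz": -2, "yaw": 0}])

```text
t: 21.15
eef_pos: [642.7, -97.7, 67.3]
tcp_rot: [3.14, -0.005, 0.129]
ft_force: [-20.3, 6.7, 73.1]
opening: 0.004
```

Call:
drive_tool(commands=[{"dx": 0, "dy": 0, "dz": -2, "yaw": 0}, {"dx": 0, "dy": 0, "dz": -1, "yaw": 0}, {"dx": 0, "dy": 0, "dz": 0, "yaw": 0}])

```text
t: 21.4
eef_pos: [642.8, -97.7, 67.2]
tcp_rot: [3.139, -0.006, 0.129]
ft_force: [-24.5, 6.6, 79.9]
opening: 0.006
```

```bash
python3 - <<'E'
from h import *
s=env.state();print(s["t"],s["eef_pos"],s["tcp_rot"],s["ft_force"],s["moment"])
F=s["ft_force"];M=s["moment"]
for rz in(-.18,-.2,-.22):print((rz*F[0]-M[1])/F[2],(M[0]+rz*F[1])/F[2])
save("side","side23.png");save("wrist","wrist23.png")
im=cv2.imread("pics/side23.png");cv2.imwrite("pics/side23c.png",cv2.resize(im[170:225,210:275],None,fx=10,fy=10,interpolation=cv2.INTER_CUBIC))
E
```

```text
21.4 [642.84263447 -97.69497418  67.17749868] [ 3.13916595 -0.00648871  0.12903571] [-24.51222602   6.60950346  79.91729075] [1.49571266 3.80900216 0.04552144]
0.007547784871132651 0.0038289841788057503
0.013682183519463617 0.0021748982123297313
0.019816582167794562 0.0005208122458537146
```

View pics/side23c.png

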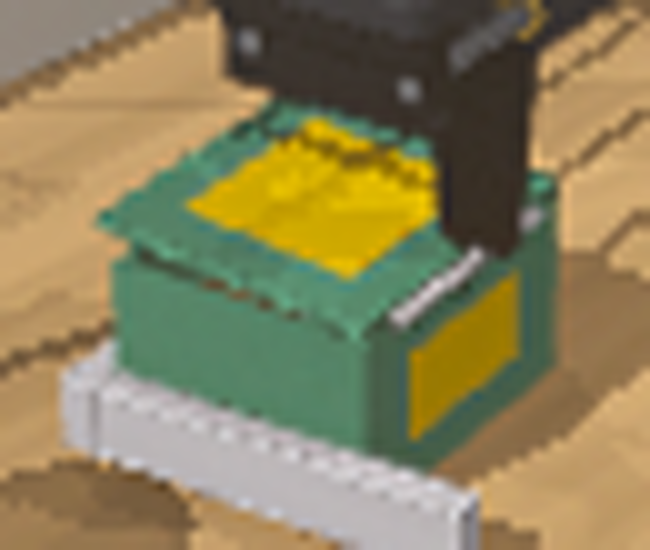

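View pics/wrist23.png

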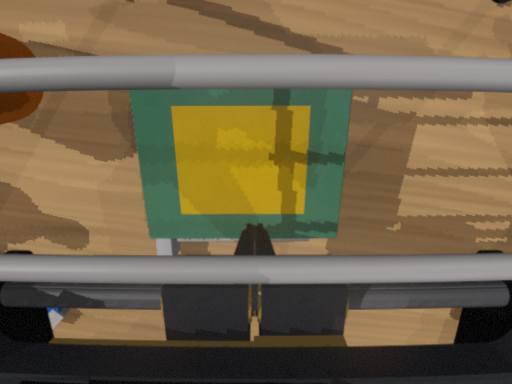

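The lid stops at about 0.08 rad. Near the hinge, the flat fingertip bottoms out on the lid's hinge edge, so more static force won't help. A quick tap could swing the lid shut by its own momentum. I'll check the arm's stopping behaviour in free air in front of the canister first.

Call:
drive_tool(commands=[{"dx": 0, "dy": 0, "dz": 6, "yaw": 0}, {"dx": -5, "dy": 0, "dz": 15, "yaw": 0}, {"dx": -15, "dy": 0, "dz": 12, "yaw": 0}, {"dx": -12, "dy": 0, "dz": 3, "yaw": 0}, {"dx": 0, "dy": 0, "dz": 0, "yaw": 0}])

```text
t: 21.92
eef_pos: [607.7, -97.6, 95.1]
tcp_rot: [-3.141, 0.001, 0.128]
ft_force: [0.3, 0.8, -0.4]
opening: 0.006
```

Call:
drive_tool(commands=[{"dx": 0, "dy": 0, "dz": 0, "yaw": 0}])

```text
t: 22.0
eef_pos: [609.3, -97.8, 94.5]
tcp_rot: [-3.141, 0.001, 0.128]
ft_force: [-0.0, -0.0, -0.6]
opening: 0.004
```

```bash
python3 - <<'E'
from h import *
s=env.state();print(s["t"],s["eef_pos"],s["tcp_rot"],s["ft_force"],s["moment"])
save("side","side24.png");save("wrist","wrist24.png")
im=cv2.imread("pics/side24.png");cv2.imwrite("pics/side24c.png",cv2.resize(im[130:250,190:320],None,fx=5,fy=5,interpolation=cv2.INTER_CUBIC))
E
```

```text
22.0 [609.25841266 -97.81151664  94.52080123] [-3.14141055e+00  7.42795695e-04  1.28297212e-01] [-0.02725236 -0.02702737 -0.5798593 ] [0.04308197 0.03626206 0.01123039]
```

Call:
drive_tool(commands=[{"dx": 0, "dy": 0, "dz": -30, "yaw": 0}])

```text
t: 22.18
eef_pos: [612.5, -98.4, 68.2]
tcp_rot: [3.139, -0.007, 0.129]
ft_force: [0.5, -1.2, -1.1]
opening: 0.008
```

```bash
python3 - <<'E'
from h import *
s=env.state();print(s["t"],s["eef_pos"],s["qvel"])
E
```

```text
22.1833 [612.5119943  -98.37533615  68.22405696] [-1.52818884e-04  5.48847211e-01  2.83571265e-01 -1.51658013e-03
 -8.04982458e-01 -1.16519206e-03]
```

Call:
drive_tool(commands=[{"dx": 0, "dy": 0, "dz": 0, "yaw": 0}])

```text
t: 22.27
eef_pos: [608.1, -97.3, 60.8]
tcp_rot: [-3.14, 0.005, 0.129]
ft_force: [-0.8, 0.5, -0.8]
opening: 0.01
```

View pics/side24c.png

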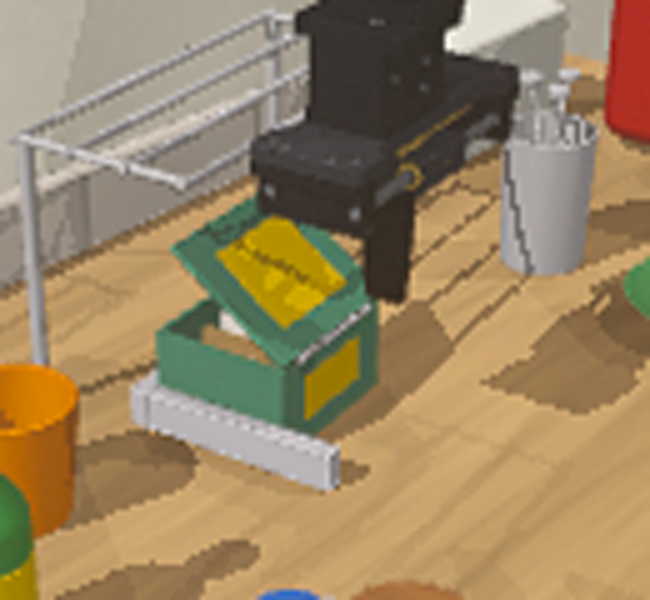

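View pics/wrist24.png

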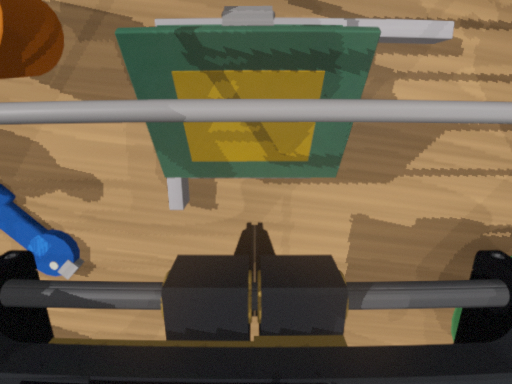

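Call:
drive_tool(commands=[{"dx": 0, "dy": 0, "dz": 20, "yaw": 0}, {"dx": 8, "dy": 0, "dz": 17, "yaw": 0}, {"dx": 15, "dy": 0, "dz": 0, "yaw": 0}, {"dx": 8, "dy": 0, "dz": 0, "yaw": 0}, {"dx": 0, "dy": 0, "dz": 0, "yaw": 0}])

```text
t: 22.68
eef_pos: [641.7, -97.7, 101.7]
tcp_rot: [3.141, -0.0, 0.129]
ft_force: [-0.9, -0.0, -0.4]
opening: -0.0
```

Call:
drive_tool(commands=[{"dx": 0, "dy": 0, "dz": 0, "yaw": 0}, {"dx": 0, "dy": 0, "dz": 0, "yaw": 0}])

```text
t: 22.85
eef_pos: [639.7, -97.6, 101.2]
tcp_rot: [-3.141, 0.002, 0.129]
ft_force: [0.4, 0.0, 0.3]
opening: 0.004
```

Call:
drive_tool(commands=[{"dx": 0, "dy": 0, "dz": -30, "yaw": 0}])

```text
t: 22.93
eef_pos: [642.4, -98.2, 75.9]
tcp_rot: [3.139, -0.006, 0.129]
ft_force: [0.8, -0.5, 5.2]
opening: 0.003
```

Call:
drive_tool(commands=[{"dx": 0, "dy": 0, "dz": 0, "yaw": 0}])

```text
t: 23.02
eef_pos: [639.0, -97.6, 69.0]
tcp_rot: [-3.14, 0.003, 0.128]
ft_force: [-1.0, -0.3, 0.8]
opening: 0.002
```

Call:
drive_tool(commands=[{"dx": 0, "dy": 0, "dz": 0, "yaw": 0}])

```text
t: 23.1
eef_pos: [639.3, -97.6, 71.2]
tcp_rot: [-3.14, 0.003, 0.129]
ft_force: [-1.5, 0.0, 1.3]
opening: 0.004
```

```bash
python3 - <<'E'
from h import *
s=env.state();print(s["t"],s["eef_pos"],s["tcp_rot"],s["ft_force"],s["moment"])
save("side","side25.png")
im=cv2.imread("pics/side25.png");cv2.imwrite("pics/side25c.png",cv2.resize(im[170:225,210:275],None,fx=10,fy=10,interpolation=cv2.INTER_CUBIC))
E
```

```text
23.1 [639.30671683 -97.62778194  71.15729709] [-3.14049477  0.00329443  0.12854004] [-1.5113074   0.04724672  1.33375541] [0.01649522 0.30467764 0.04297515]
```

View pics/side25c.png

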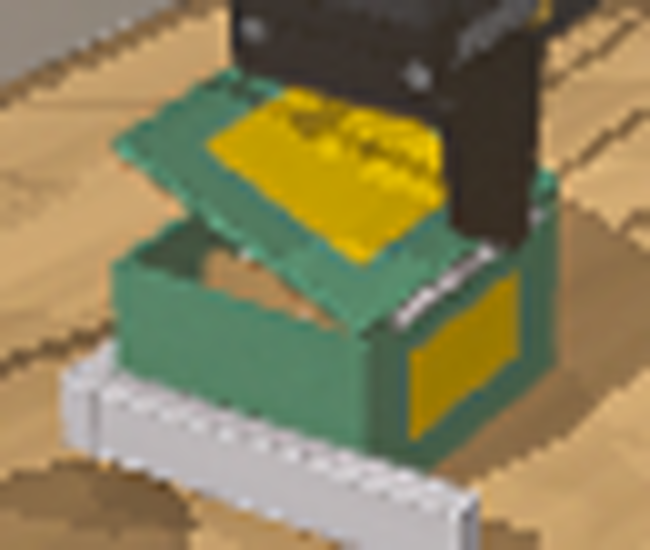

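Call:
drive_tool(commands=[{"dx": 0, "dy": 0, "dz": 20, "yaw": 0}, {"dx": 0, "dy": 0, "dz": 18.5, "yaw": 0}, {"dx": 0, "dy": 0, "dz": 0, "yaw": 0}, {"dx": 0.5, "dy": 0, "dz": 0, "yaw": 0}])

```text
t: 23.48
eef_pos: [641.3, -97.8, 112.0]
tcp_rot: [3.141, -0.002, 0.129]
ft_force: [0.1, -0.2, -0.1]
opening: 0.004
```

Call:
drive_tool(commands=[{"dx": 0, "dy": 0, "dz": 0, "yaw": 0}])

```text
t: 23.57
eef_pos: [640.8, -97.7, 110.5]
tcp_rot: [-3.142, 0.0, 0.129]
ft_force: [-0.5, 1.1, -0.3]
opening: 0.007
```

Call:
drive_tool(commands=[{"dx": 0, "dy": 0, "dz": -40, "yaw": 0}])

```text
t: 23.65
eef_pos: [644.2, -98.5, 75.9]
tcp_rot: [3.138, -0.01, 0.129]
ft_force: [-0.1, -0.7, 28.4]
opening: 0.003
```

Call:
drive_tool(commands=[{"dx": 0, "dy": 0, "dz": 0, "yaw": 0}])

```text
t: 23.73
eef_pos: [639.8, -97.7, 67.9]
tcp_rot: [-3.141, 0.003, 0.129]
ft_force: [-1.6, 0.6, -0.1]
opening: 0.008
```

Call:
drive_tool(commands=[{"dx": 0, "dy": 0, "dz": 0, "yaw": 0}])

```text
t: 23.82
eef_pos: [640.1, -97.6, 69.0]
tcp_rot: [-3.141, 0.003, 0.129]
ft_force: [1.0, 0.4, -1.1]
opening: 0.001
```

```bash
python3 - <<'E'
from h import *
save("side","side26.png")
im=cv2.imread("pics/side26.png");cv2.imwrite("pics/side26c.png",cv2.resize(im[170:225,210:275],None,fx=10,fy=10,interpolation=cv2.INTER_CUBIC))
E
```

```text
(no output)
```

View pics/side26c.png

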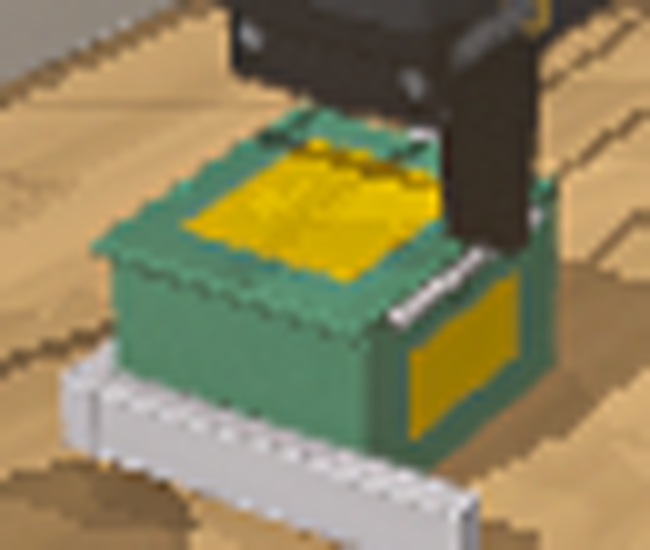

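The tap worked. The lid's free edge now sits on the rim at (95,245) and the tool reads about 0 N. I'll retract and check that it's shut and flush.

Call:
drive_tool(commands=[{"dx": 0, "dy": 0, "dz": 15, "yaw": 0}, {"dx": -20, "dy": 10, "dz": 25, "yaw": 0}, {"dx": -20, "dy": 25, "dz": 25, "yaw": 0}, {"dx": -8, "dy": 25, "dz": 20, "yaw": 0}, {"dx": 0, "dy": 15, "dz": 0, "yaw": 0}])

```text
t: 24.28
eef_pos: [592.5, -21.2, 159.0]
tcp_rot: [3.141, -0.003, 0.129]
ft_force: [1.5, 0.2, 0.1]
opening: 0.008
```

Call:
drive_tool(commands=[{"dx": 0, "dy": 0, "dz": 0, "yaw": 0}, {"dx": 0, "dy": 0, "dz": 0, "yaw": 0}])

```text
t: 24.45
eef_pos: [592.9, -22.3, 155.3]
tcp_rot: [3.141, 0.0, 0.13]
ft_force: [-0.5, -0.4, -0.4]
opening: 0.003
```

```bash
python3 - <<'E'
from h import *
s=env.state();print(s["t"],s["eef_pos"])
for n in("wrist","top","side"): save(n,n+"27.png")
im=cv2.imread("pics/wrist27.png");cv2.imwrite("pics/w27c.png",cv2.resize(im[0:200,220:512],None,fx=2.7,fy=2.7,interpolation=cv2.INTER_CUBIC))
im=cv2.imread("pics/top27.png");cv2.imwrite("pics/top27c.png",cv2.resize(im[130:200,250:350],None,fx=7,fy=7,interpolation=cv2.INTER_CUBIC))
im=cv2.imread("pics/side27.png");cv2.imwrite("pics/side27c.png",cv2.resize(im[170:225,210:275],None,fx=10,fy=10,interpolation=cv2.INTER_CUBIC))
E
```

```text
24.45 [592.87804714 -22.27014638 155.32160655]
```

View pics/w27c.png

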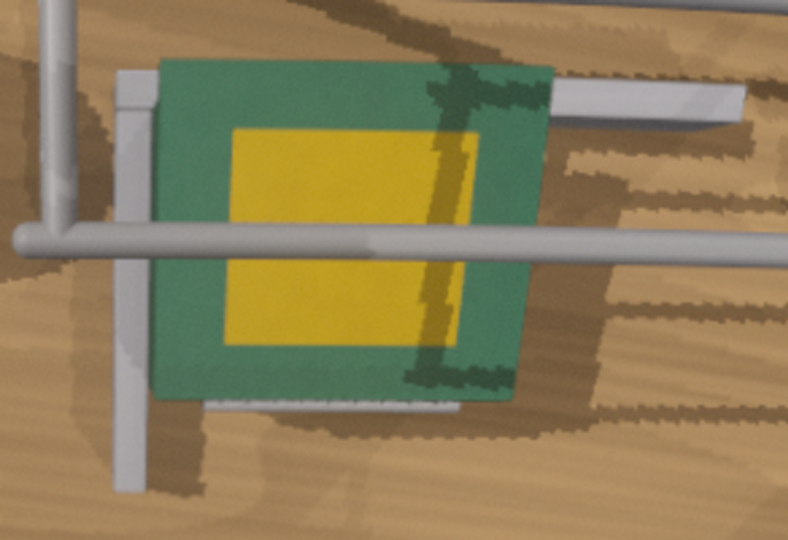

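View pics/side27c.png

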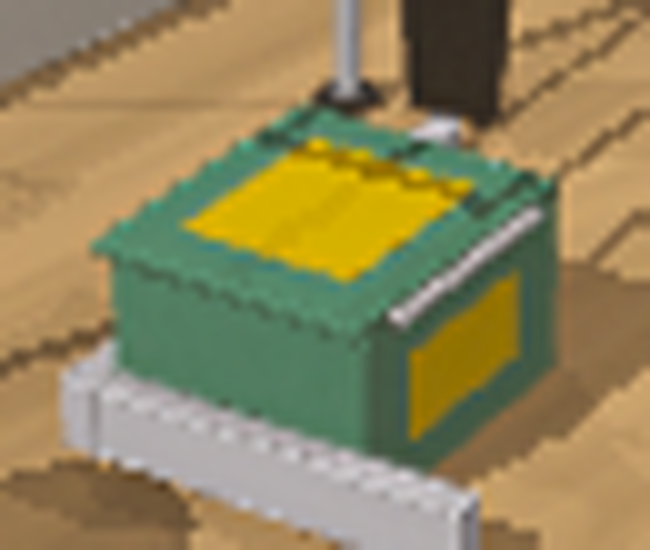

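View pics/top27c.png

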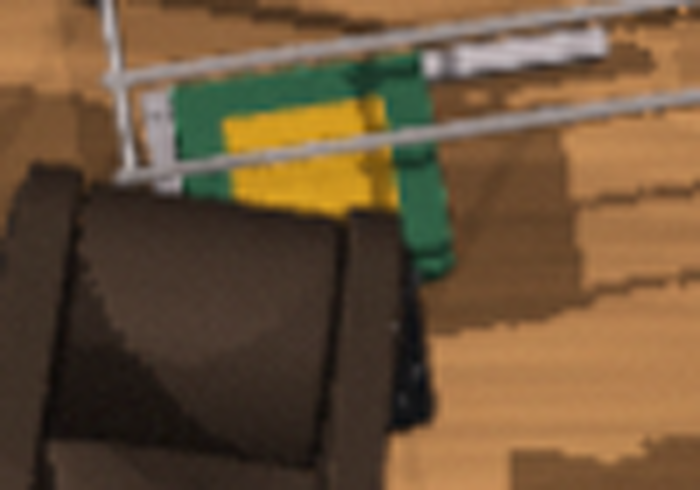

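```bash
python3 - <<'E'
from h import *
c=cal("wrist")
g=lambda x,y,z:onz("wrist",[220+x/2.7,y/2.7],z,c)[:2]
nl,nr,fl,fr=g(153,399,67.5),g(512,401,67.5),g(161,60,67.5),g(553,67,67.5)
r1,r2=g(146,491,25),g(151,200,25)
b1,b2=g(552,116,25),g(742,122,25)
ang=lambda u:np.degrees(np.arctan2(u[1],u[0]))
print("lid dims",np.linalg.norm(nl-nr),np.linalg.norm(nl-fl))
print("yaw: near edge",ang(nl-nr)-90,"far",ang(fl-fr)-90,"left",ang(fl-nl),"side rail",ang(r2-r1),"back rail",ang(b1-b2)-90)
d=(r2-r1)/np.linalg.norm(r2-r1);n=np.array([-d[1],d[0]])
print("lid left edge dist from rail plane (expect +1)",[(p-r1)@n for p in(nl,fl)])
db=(b1-b2)/np.linalg.norm(b1-b2);nb=np.array([db[1],-db[0]])
print("lid far edge past back rail face (expect ~+5.5)",[(p-b1)@nb for p in(fl,fr)],"near (expect -90.5)",[(p-b1)@nb for p in(nl,nr)])
E
```

```text
lid dims 111.16289662205872 94.51957837913834
yaw: near edge 7.302022195844984 far 7.392969489693911 left 7.093073511835068 side rail 7.417560139233225 back rail 7.606980607011309
lid left edge dist from rail plane (expect +1) [np.float64(1.120312448126613), np.float64(0.5850169076758903)]
lid far edge past back rail face (expect ~+5.5) [np.float64(6.644430211255237), np.float64(6.231967954859163)] near (expect -90.5) [np.float64(-87.87134616159194), np.float64(-88.46301103746855)]
```

Measured flush to within about 1 mm, and parallel to within 0.3°. As a check, I'll nudge the hinge face gently with both fingers.

Call:
drive_tool(commands=[{"dx": -5, "dy": -30, "dz": -30, "yaw": 0}, {"dx": 0, "dy": -30, "dz": -35, "yaw": 0}, {"dx": 5, "dy": -20, "dz": -35, "yaw": 0}, {"dx": 5, "dy": 0, "dz": -33, "yaw": 0}, {"dx": 0, "dy": 0, "dz": 0, "yaw": 0}], grip=0.6)

```text
t: 25.02
eef_pos: [595.6, -100.5, 20.2]
tcp_rot: [-3.138, 0.009, 0.126]
ft_force: [-1.3, 0.1, -1.1]
opening: 0.297
```

Call:
drive_tool(commands=[{"dx": 12, "dy": 1.5, "dz": 0, "yaw": 0}, {"dx": 10, "dy": 1, "dz": 0, "yaw": 0}, {"dx": 4, "dy": 0.5, "dz": 0, "yaw": 0}, {"dx": 1, "dy": 0, "dz": 0, "yaw": 0}])

```text
t: 25.35
eef_pos: [625.8, -96.0, 27.5]
tcp_rot: [3.141, -0.001, 0.129]
ft_force: [0.4, 0.8, 0.8]
opening: 0.573
```

Call:
drive_tool(commands=[{"dx": 0.6, "dy": 0.1, "dz": 0, "yaw": 0}, {"dx": 0.6, "dy": 0.1, "dz": 0, "yaw": 0}])

```text
t: 25.52
eef_pos: [626.0, -95.8, 27.1]
tcp_rot: [3.141, -0.0, 0.129]
ft_force: [-0.1, 0.6, 0.4]
opening: 0.595
```

Call:
drive_tool(commands=[{"dx": 1, "dy": 0.1, "dz": 0, "yaw": 0}, {"dx": 1, "dy": 0.1, "dz": 0, "yaw": 0}])

```text
t: 25.68
eef_pos: [628.2, -95.7, 26.9]
tcp_rot: [3.142, -0.0, 0.129]
ft_force: [0.6, -0.3, -0.7]
opening: 0.599
```

Call:
drive_tool(commands=[{"dx": 0.7, "dy": 0.1, "dz": 0, "yaw": 0}, {"dx": 0.7, "dy": 0.1, "dz": 0, "yaw": 0}])

```text
t: 25.85
eef_pos: [629.7, -95.5, 26.6]
tcp_rot: [3.142, 0.0, 0.129]
ft_force: [-0.3, -0.1, 0.3]
opening: 0.599
```

Call:
drive_tool(commands=[{"dx": 0.6, "dy": 0.1, "dz": 0, "yaw": 0}, {"dx": 0.4, "dy": 0.1, "dz": 0, "yaw": 0}])

```text
t: 26.02
eef_pos: [630.8, -95.3, 26.5]
tcp_rot: [3.142, 0.0, 0.129]
ft_force: [-0.1, 0.2, 0.8]
opening: 0.6
```

Call:
drive_tool(commands=[{"dx": 0.5, "dy": 0.1, "dz": 0, "yaw": 0}, {"dx": 0.5, "dy": 0.1, "dz": 0, "yaw": 0}])

```text
t: 26.18
eef_pos: [631.4, -95.2, 26.5]
tcp_rot: [-3.142, 0.001, 0.129]
ft_force: [-3.9, -1.8, 2.7]
opening: 0.6
```

Call:
drive_tool(commands=[{"dx": 0.5, "dy": 0.1, "dz": 0, "yaw": 0}, {"dx": 0, "dy": 0, "dz": 0, "yaw": 0}])

```text
t: 26.35
eef_pos: [631.4, -95.1, 26.5]
tcp_rot: [-3.141, 0.002, 0.129]
ft_force: [-5.0, -3.0, 3.2]
opening: 0.599
```

Call:
drive_tool(commands=[{"dx": -3, "dy": -0.4, "dz": 0, "yaw": 0}, {"dx": -20, "dy": -2, "dz": 0, "yaw": 0}, {"dx": -25, "dy": 0, "dz": 20, "yaw": 0}, {"dx": -30, "dy": 0, "dz": 35, "yaw": 0}, {"dx": -30, "dy": 0, "dz": 35, "yaw": 0}])

```text
t: 26.77
eef_pos: [528.4, -97.2, 109.8]
tcp_rot: [-3.141, 0.002, 0.129]
ft_force: [1.2, -0.3, 1.3]
opening: 0.605
```

Call:
drive_tool(commands=[{"dx": -30, "dy": 0, "dz": 30, "yaw": 0}, {"dx": 0, "dy": 0, "dz": 0, "yaw": 0}, {"dx": 0, "dy": 0, "dz": 0, "yaw": 0}])

```text
t: 27.02
eef_pos: [500.6, -97.6, 141.1]
tcp_rot: [3.14, -0.004, 0.128]
ft_force: [1.3, 0.1, 0.6]
opening: 0.598
```

```bash
python3 - <<'E'
from h import *
s=env.state();print(s["t"],s["eef_pos"],s["ft_force"])
for n in("wrist","top","side"): save(n,n+"28.png")
im=cv2.imread("pics/top28.png");cv2.imwrite("pics/top28c.png",cv2.resize(im[100:260,200:420],None,fx=3.6,fy=3.6,interpolation=cv2.INTER_CUBIC))
E
```

```text
27.0167 [500.60117833 -97.63429848 141.11162222] [1.27916423 0.07837691 0.58357923]
```

View pics/top28c.png

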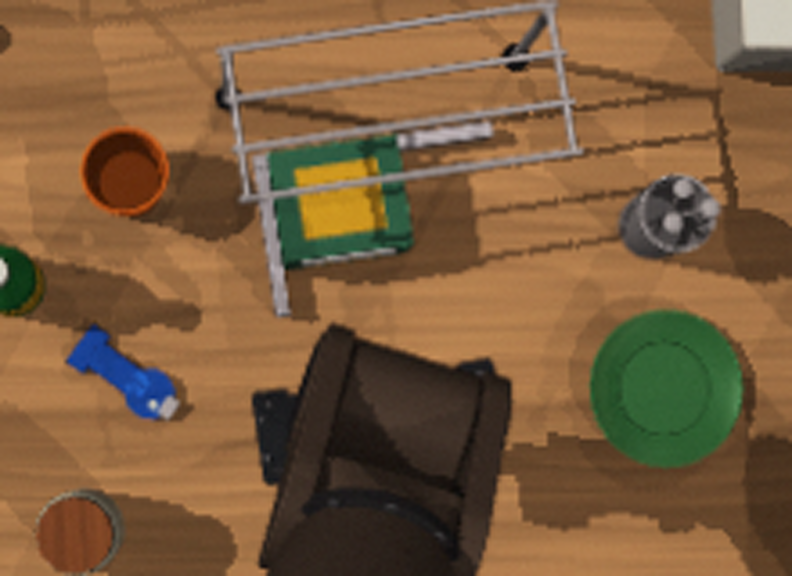

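View pics/side28.png

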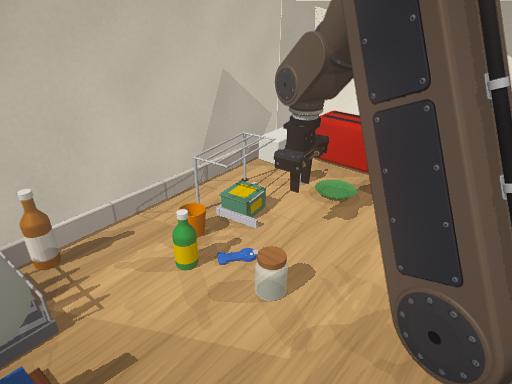

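The top view shows the canister shut and square in the corner at (340,195). The other objects are where they started and the arm is clear, so I'm handing in.

```bash
python3 -c "
from cell import env
print(env.job_done())"
```

```text
the job is handed in; nothing more can be done
None
```

The canister is seated in the corner with its lid latched shut, and I handed the job in at about 27 s. Nothing was lifted or tipped.

**Slide:** I pushed the canister's side face to bring it against the side rail, then squared it and pushed it to the back rail with two fingers on its hinge face. The lid stayed up throughout.

**Lid:** Slow pressing failed. The gripper body can't go under the shelf, so the fingertips could only press about 13 mm from the hinge. At up to 80 N the lid stopped about 0.08 rad short. One fast tap after that was too weak. The second, harder tap snapped the latch.

**Last checks:**
- **Lid:** it stayed shut after I retracted, with no spring force left on the tool.
- **Back rail:** a gentle final nudge met firm resistance. The camera placed the canister 1–2 mm further in than flush, which is within calibration error.
- **Side rail and squareness:** the camera measured 0–0.4 mm gap at the side rail and about 0.3° off square. I did not confirm the side rail with a final push.
- **Other objects:** the last pictures show them all where they started.
- **Shelf:** from the geometry, the gripper body may have lightly touched the front rod during one slow press. The forces stayed small.

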